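Load the battery test cradle and bolt its sprung bar down

ROBOT

A 7-joint arm with a two-finger parallel gripper is mounted at the origin on a cart in front of the work surface, level with it; the furniture and walls round the work are solid. World frame = base frame: x ahead of the robot, y to its left, z up, the work surface at z = 0. Lengths are in m, angles in rad, forces in N, time in s.
With the tool pointing down it reaches from about 0.425 to 0.875 m from the base axis. Payload 4.7 kg.
Tool frame: the origin (TCP) lies between the finger pads; the fingertips stand 14 mm ahead of it and the grasp point (between the pads) lies 5 mm behind it; z points along the fingers, y is the line along which they close (so a half turn about z gives the same grasp; the last joint's range is limited). The gripper opens to 87 mm and grips with 3 to 60 N. Pads are 19 mm wide; open, the fingers measure 117 mm over their backs; the gripper's body (75 mm by 190 mm) begins 51 mm behind the grasp point.
Start: joints at [-1.185, 0.321, -0.07, 1.45, 0.023, 1.371, -0.057], TCP at [0.236, 0.606, 0.237] pointing down, gripper open.
Joint ranges: [-2.86, 2.86], [-0.3, 2.09], [-1.38, 1.24], [0.06, 2.45], [-1.56, 4.7], [0.09, 2.05], [-2.69, 2.69]. Speed limits (rad/s): [2.57, 2.57, 3.14, 3.14, 3.14, 3.14, 3.14].

INTERFACE

Orientations are given as a rotation vector (axis times angle).
In Python, from bench import ctrl gives the robot as it stands.
- The arm moves only by the shell command python3 -m inch 'ROWS' [OPENING] [FORCE]. ROWS is JSON, a list of rows, each a list of 6 numbers: the shift along the world's x, y, z in mm, then the turn, a rotation vector about the world's x, y, z in degrees. In form: [[tx, ty, tz, rx, ry, rz], ...]. A call has 1 to 20 rows; each row is the pose to reach, as a shift and turn from the pose commanded when the call began; what a row does not reach only later rows make up. A row lasts 1/8 s, in which the tool goes at most 62.5 mm and 10.7 degrees, less where a joint would pass 70% of its speed; a pose out of reach is approached as far as the arm can. A call with a gripper value outside its range is refused whole. OPENING is the finger opening in mm, from 0 to 87, set as the call begins (- or left out, the last holds). The fingers move at their own pace and stop on an object; FORCE is the grip in N (left out, the last holds). Time passes only in rows, so rows that repeat a pose let the fingers close. It gives the time, the measured TCP pose, the force, the opening and the grip force at its end, in the units of the state.
- ctrl.get_state(): the state, without advancing time (a new reading comes with each control period).
- ctrl.get_image(name): name is "side" or "top" or "wrist"; returns (picture, depth): 480x640x3 uint8, red, green, blue; 480x640 float32, m along the optical axis (not along the pixel's ray), 0 where there is no reading.
- ctrl.camera_params(name): a dict with "mtx" (3x3 intrinsics, pixels), "T" (4x4, takes a point from camera to world coordinates). Camera axes: x right, y down, z forward; pixel columns grow to the right and rows downward; lengths in m; the calibration is good to about 2 mm. A picture is of the moment at which its call begins: read the wrist's pose just before it. camera_params takes no time and is no camera call; for the wrist camera it gives the pose at the moment of the call.
- ctrl.close_job(): hands the job in; it is judged then, once.
The state is a dict: "time": time; "joint_positions": joint angles; "qd": joint speeds; "joint_torque": joint torques, N m; "position": TCP position; "tool_rot": TCP orientation; "ft_force": force on the tool from outside, world axes, zero at the start; "torque": the same for the moment, N m; "grip_width": opening from 0.0 (shut) to 1.0 (fully open); "grip_force": force on a finger pad.
Only numpy, scipy, OpenCV 4.12 (cv2) and the standard library are available. Lean on these libraries where they do the work, as an engineer would, in place of code of your own. Each camera call takes 0.05 s, during which the arm holds its last target. There are 200 camera calls.

TASK

First clear the tin and the carton off the battery cradle and put both in the blue tray. Then stand every battery upright, terminals up, in a slot of the cradle, one to a slot. Last, swing the sprung red bar fully down over the batteries against its spring and, holding it there, slide its bolt fully home under the keeper so that the bar stays down when you let go; leave the jar by the vice and the flux bottle by the cradle where they stand.

Things in the scene. Friction and masses are not known exactly. Their poses are not given: they have to be found in the camera images.
- cradle: Fixed battery cradle. Origin on the bench under it; x axis points from the front (knob side) to the rear (hinge side), y along the row of slots towards the keeper, z up. Grey deck: x -45 to +15 mm, y +-107 mm, top 24 mm up. Steel keeper at x = -45, y = 130 to 158 mm, 81 mm tall, its lip's underside 73 mm up. Hinge posts at x = 70, y = +-128 mm, 70 mm tall.
- bar (a joint): Angle of the red bar about its hinge, rad: 0 = fully down (level), 1.75 = fully open (upright, leaning back), where its torsion spring holds it. Pushing it down at the knob takes 2 N near open, 7 N when down. Unbolted it springs open; bolted it rests at about 0.02. At angle a the knob is about 155 cos(a) mm in front (cradle -x) of the hinge and 155 sin(a) mm above it.
- bolt (a joint): Travel of the bolt that slides along the bar, m: 0 = withdrawn, 0.022 = fully home; it moves towards cradle +y and stays where it is left (about 2 N to slide). It passes under the keeper's lip only with the bar fully down; from about 0.006 on it would strike the lip from above, so swing the bar down with the bolt withdrawn.
- knob (a point): Centre of the black ball knob (diameter 24 mm) on a thin stem on the bolt, at the front of the bar: the one handle for bar and bolt, moving with both. Fingers that close along cradle y can hold it from above at every angle of the bar; it turns between them as the bar swings. With the bar down it is 66 mm above the bench, 85 mm in front of the cradle origin.
- bar_hinge (a point): Middle of the bar's hinge axis (along cradle y), 62 mm above the bench, 70 mm behind the cradle origin.
- slot_1 (a point): Centre of the floor of slot 1 of the cradle; floor 12 mm above the bench, 12 mm below the deck's top, opening 22 mm along cradle y by 31 mm along cradle x; slots are 50 mm apart along cradle y. Each takes one battery.
- slot_2 (a point): Centre of the floor of slot 2 of the cradle; floor 12 mm above the bench, 12 mm below the deck's top, opening 22 mm along cradle y by 31 mm along cradle x; slots are 50 mm apart along cradle y. Each takes one battery.
- slot_3 (a point): Centre of the floor of slot 3 of the cradle; floor 12 mm above the bench, 12 mm below the deck's top, opening 22 mm along cradle y by 31 mm along cradle x; slots are 50 mm apart along cradle y. Each takes one battery.
- slot_4 (a point): Centre of the floor of slot 4 of the cradle; floor 12 mm above the bench, 12 mm below the deck's top, opening 22 mm along cradle y by 31 mm along cradle x; slots are 50 mm apart along cradle y. Each takes one battery.
- battery_1_mid (a point): Centre of a 9 V block battery (black and copper) standing upright on the bench, 18 mm (its x) by 26 mm (its y) by 46 mm tall plus terminals up to 48 mm; 46 g; point half-way up (23 mm above its foot). 2 to 4 batteries are present; absent ones read None.
- battery_2_mid (a point): Centre of a 9 V block battery (black and copper) standing upright on the bench, 18 mm (its x) by 26 mm (its y) by 46 mm tall plus terminals up to 48 mm; 46 g; point half-way up (23 mm above its foot). 2 to 4 batteries are present; absent ones read None.
- battery_3_mid (a point): Centre of a 9 V block battery (black and copper) standing upright on the bench, 18 mm (its x) by 26 mm (its y) by 46 mm tall plus terminals up to 48 mm; 46 g; point half-way up (23 mm above its foot). 2 to 4 batteries are present; absent ones read None.
- battery_4_mid (a point): Centre of a 9 V block battery (black and copper) standing upright on the bench, 18 mm (its x) by 26 mm (its y) by 46 mm tall plus terminals up to 48 mm; 46 g; point half-way up (23 mm above its foot). 2 to 4 batteries are present; absent ones read None.
- tin_mid (a point): Centre of a round grey tin, diameter 59 mm, 24 mm tall, lying flat on the cradle deck at the start, covering two slots; point half-way up (12 mm above its underside).
- carton_mid (a point): Centre of a small pale carton, 70 mm (its x) by 60 mm (its y) by 26 mm tall, on the cradle deck at the start, covering two slots; point half-way up (13 mm above its underside). At the start its x is about parallel to cradle x.
- tray: Fixed open blue tray 130 mm (its x) by 190 mm (its y), 22 mm high, walls 4 mm, floor 4 mm thick; origin under its centre on the bench. Room for tin and carton side by side along its y. A lamp head hangs 0.28 m above the bench and a duct stands 0.24 m high between tray and cradle (world x over 0.58, y -0.17 to 0.02): carry things past on the robot side of them.
- jar: Clear jar with a dark lid near the front edge of the bench, between vice and sorting case; 63 mm wide, 99 mm tall; bystander, origin at its foot.
- flux: Small bottle with a red nozzle on the bench close to the keeper end of the cradle; 32 mm wide, 94 mm tall; bystander, origin at its foot.

How it is judged:
By the outcome, as a careful person would: the job done as asked, in the order asked, and still so for the second after the job is handed in, with the robot touching nothing.
Of battery_1, battery_2, battery_3, battery_4 only 2 to 4 are there at a start; the rules pass over those that are not, and their reading is None.
At some moment in a run one of tin, carton may be knocked a few centimetres aside while the robot is not near it.
Once in a run the grip may slacken for a moment while it holds something.
It also fails if it takes over 210 s, if anything falls off the work surface, if the arm or the gripper's body presses on something with over 40 N, if the wrist force passes 120 N, or if a joint passes its speed limit or range.

## Working session

There is one attempt and no reset: what is moved stays moved. The work goes in short steps, Python scripts to look and compute and a shell command to move; the robot and the scene stay as the last step left them, time stands still between calls to the robot, and variables do not carry over. Pictures are saved under pics/ and viewed, at most 14 in all, crops included, and the job is handed in when it is done.

```bash
ls; mkdir -p pics
python3 - <<'E'
from bench import ctrl
import cv2
for n in ("top","side"):
    im,d=ctrl.get_image(n); cv2.imwrite(f"pics/{n}0.png",im[:,:,::-1])
    p=ctrl.camera_params(n); print(n,p["mtx"].round(1).tolist(),p["T"].round(3).tolist())
s=ctrl.get_state(); print(s["time"],s["position"],s["tool_rot"],s["grip_width"])
E
```

```text
pics
top [[623.3, 0.0, 311.1], [0.0, 623.3, 238.3], [0.0, 0.0, 1.0]] [[0.013, -0.982, 0.189, 0.214], [-1.0, -0.012, 0.006, -0.001], [-0.003, -0.189, -0.982, 1.596], [0.0, 0.0, 0.0, 1.0]]
side [[513.4, 0.0, 310.2], [0.0, 513.4, 237.4], [0.0, 0.0, 1.0]] [[-0.999, -0.026, 0.041, 0.455], [-0.048, 0.652, -0.757, 0.932], [-0.007, -0.758, -0.652, 0.873], [0.0, 0.0, 0.0, 1.0]]
0.1 [0.23602182 0.60511945 0.23557405] [-5.80597820e-01 -3.08723507e+00  2.70256831e-03] 0.9995032503262704
```

View pics/top0.png

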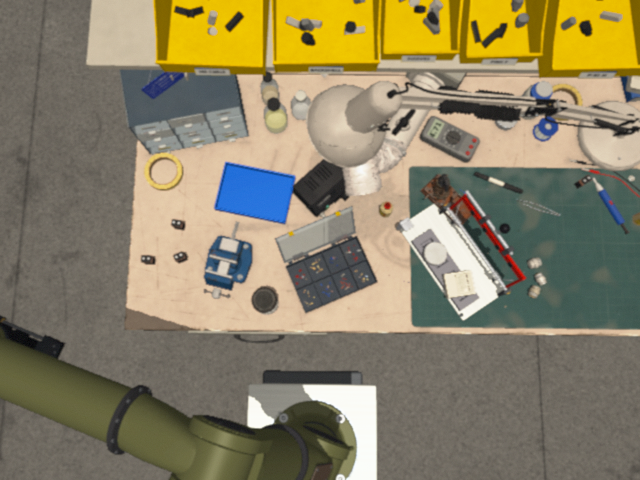

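View pics/side0.png

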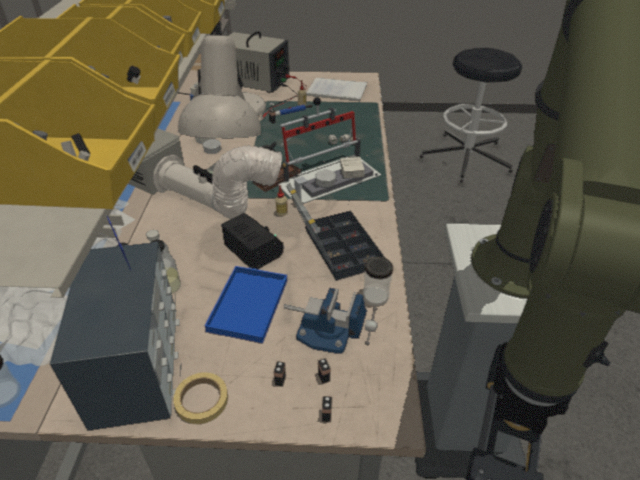

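The overview shows the cradle around (455,260) with the tin at (436,254) and the carton at (459,284). The tray is at (255,191), the three batteries at (178,224), (148,259) and (180,257), the flux at (387,209) and the jar at (264,299).

```bash
cat > h.py <<'E'
from bench import ctrl
import numpy as np, cv2
def cloud(n):
    p=ctrl.camera_params(n); im,d=ctrl.get_image(n); K,T=p["mtx"],p["T"]
    v,u=np.mgrid[:480,:640]
    c=np.stack([(u-K[0,2])/K[0,0]*d,(v-K[1,2])/K[1,1]*d,d],-1)
    return im,np.where(d[...,None]>0,c@T[:3,:3].T+T[:3,3],np.nan),p
def proj(p,X):
    c=(np.asarray(X)-p["T"][:3,3])@p["T"][:3,:3]; q=c@p["mtx"].T; return q[...,:2]/q[...,2:]
E
python3 - <<'E'
from h import *
im,P,p=cloud("top")
z=P[...,2]
def comps(x0,x1,y0,y1,lo,hi,amin=15):
    m=np.zeros((480,640),np.uint8); m[y0:y1,x0:x1]=((z>lo)&(z<hi))[y0:y1,x0:x1]
    n,l,st,c=cv2.connectedComponentsWithStats(m)
    for i in range(1,n):
        if st[i,4]>=amin:
            q=P[l==i]; r=cv2.minAreaRect((q[:,:2]*1000).astype(np.float32)); print(c[i].round(),st[i,4],q.mean(0).round(3),[np.round(a,1) for a in r])
print("bat");comps(128,225,200,330,.03,.06,8)
print("cradle");comps(395,530,185,325,.036,.06)
print("deck");comps(395,530,185,325,.017,.03)
print("jar");comps(245,290,280,320,.06,.13)
print("flux");comps(375,400,190,225,.03,.13,4)
print("tray");comps(205,305,150,230,.012,.04)
print("high");comps(395,530,185,325,.06,.3)
cv2.imwrite("pics/c1.png",cv2.resize(im[180:330,385:545,::-1],None,fx=5,fy=4*5/4*.8,interpolation=cv2.INTER_CUBIC))
E
```

```text
bat
[177. 223.] 86 [0.548 0.35  0.045] [array([548.9, 350.3]), array([28.3, 18.5]), np.float64(79.8)]
[220. 239.] 10 [0.506 0.236 0.056] [array([506.6, 236.7]), array([ 5.1, 12.7]), np.float64(67.3)]
[179. 256.] 90 [0.463 0.34  0.044] [array([463.3, 340.7]), array([19.3, 27.1]), np.float64(27.2)]
[147. 259.] 89 [0.456 0.421 0.045] [array([456.4, 421.8]), array([27.6, 18.7]), np.float64(87.5)]
[220. 266.] 87 [0.438 0.234 0.054] [array([437.6, 237.8]), array([36.1, 27.6]), np.float64(1.8)]
[215. 291.] 150 [0.376 0.245 0.051] [array([375.9, 246.1]), array([55.4, 33.2]), np.float64(68.5)]
cradle
[441. 193.] 87 [ 0.634 -0.324  0.047] [array([ 634.9, -323.7]), array([43.5, 24.9]), np.float64(73.4)]
[435. 253.] 433 [ 0.478 -0.306  0.046] [array([ 478.9, -306.4]), array([57.2, 58.8]), np.float64(30.4)]
[459. 284.] 702 [ 0.401 -0.363  0.049] [array([ 401.7, -364.1]), array([60. , 71.9]), np.float64(9.7)]
deck
[444. 197.] 193 [ 0.63  -0.337  0.024] [array([ 631.2, -330.5]), array([51.4, 89.3]), np.float64(13.7)]
[425. 240.] 278 [ 0.516 -0.284  0.023] [array([ 506.7, -291. ]), array([60.1, 63.7
[... 166 characters left out ...]
array([ 368.5, -384.5]), array([37.4, 60.7]), np.float64(32.7)]
jar
[264. 300.] 546 [0.35  0.118 0.097] [array([351.4, 118.7]), array([60.6, 61.3]), np.float64(30.5)]
flux
[387. 208.] 143 [ 0.591 -0.183  0.056] [array([ 595.2, -184.9]), array([30.4, 31.6]), np.float64(45.6)]
tray
[256. 192.] 518 [0.64  0.153 0.02 ] [array([636.4, 138.5]), array([228.6, 132.9]), np.float64(78.8)]
high
[442. 188.] 98 [ 0.636 -0.319  0.088] [array([ 634.8, -322. ]), array([37.3, 26.2]), np.float64(83.6)]
[489. 237.] 1579 [ 0.503 -0.415  0.137] [array([ 497.9, -418. ]), array([267.4,  53.9]), np.float64(34.5)]
[406. 224.] 126 [ 0.545 -0.229  0.08 ] [array([ 544.6, -229.6]), array([29. , 26.2]), np.float64(34.5)]
```

View pics/c1.png

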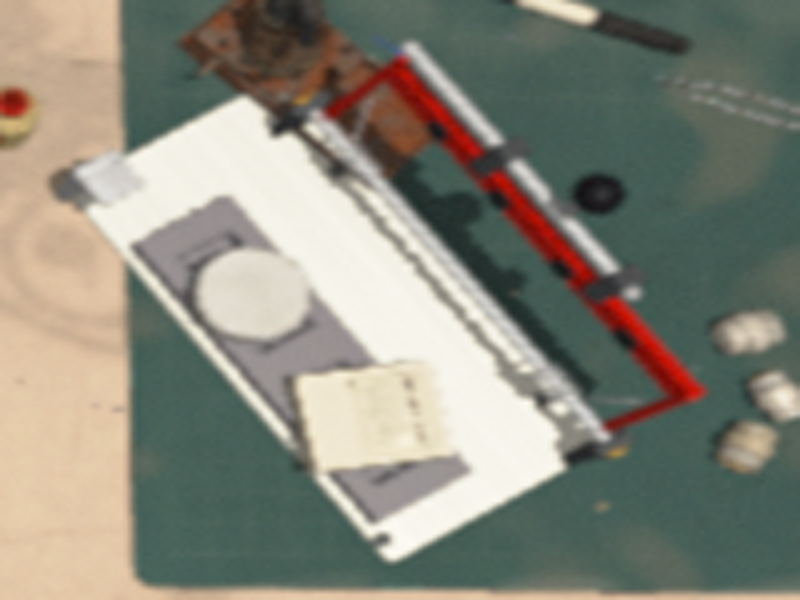

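The crop shows the tin near crop (252,295), the carton near (375,415), the open red bar, the knob at (598,192), the keeper at (105,180) and the deck corners at about (225,197) and (375,520).

Run:
```python
from h import *
from scipy.spatial.transform import Rotation as R
im,P,p=cloud("top"); z=P[...,2]; i=im.astype(int)
a=np.zeros((480,640),bool)
b=a.copy(); b[190:325,400:500]=1
m=b&(z>.017)&(z<.031)&(i.max(-1)<190)&(i.max(-1)-i.min(-1)<35)&(i.min(-1)>85)
m=cv2.morphologyEx(m.astype(np.uint8),cv2.MORPH_OPEN,np.ones((2,2)))
n,l,st,c=cv2.connectedComponentsWithStats(m); m=np.isin(l,[k for k in range(1,n) if st[k,4]>40])
r=cv2.minAreaRect((P[m][:,:2]*1000).astype(np.float32)); print("deck",r,m.sum())
print("colors",im[235,423],im[300,470],im[215,430],P[225,430])
b=a.copy(); b[150:235,205:305]=1
m=b&(i[...,2]>150)&(i[...,0]<90)&(z<.04); 
# rectify to floor plane for tray
r=cv2.minAreaRect((P[m][:,:2]*1000).astype(np.float32)); print("tray",r,P[m].mean(0))
# knob
b=a.copy(); b[205:240,490:520]=1; m=b&(i.max(-1)<60)&(z>.1); q=P[m]; print("knob",q.mean(0),q.max(0),q.min(0),m.sum())
# bar red
b=a.copy(); b[185:320,400:540]=1; m=b&(i[...,0]>130)&(i[...,1]<60); q=P[m];q=q[q[:,2]>.17]; r=cv2.minAreaRect((q[:,:2]*1000).astype(np.float32)); print("bar",r,q[:,2].max())
k=b&(z>.07)&(z<.09); k[:,420:]=0; print("keeper",P[k].mean(0),cv2.minAreaRect((P[k][:,:2]*1000).astype(np.float32)))
s=ctrl.get_state(); Rt=R.from_rotvec(s["tool_rot"]).as_matrix(); print(Rt.round(3)); w=ctrl.camera_params("wrist"); print(w["mtx"]);T=w["T"]; print("cam in tool",(Rt.T@(T[:3,3]-s["position"])).round(3),(Rt.T@T[:3,:3]).round(2))
m=(z>.2)&(P[...,0]>.5)&(abs(P[...,1])<.5)&(P[...,0]<.9); print("high stuff",np.nanmin(P[m],0),np.nanmax(P[m],0))
for x in(.5,.55,.6,.65,.7,.75):
  print(x,[int(1000*np.nanmax(np.r_[0,z[(abs(P[...,0]-x)<.025)&(abs(P[...,1]-y)<.025)]])) for y in np.arange(-.2,.3,.05)])
```

```text
deck ((439.74737548828125, -336.0106506347656), (213.5337371826172, 60.39744567871094), 33.20954513549805) 725
colors [149 143 144] [154 149 149] [243 241 230] [ 0.56060558 -0.30257274  0.00065342]
tray ((639.53515625, 157.0550537109375), (188.9736328125, 130.54119873046875), 78.80833435058594) [0.64181662 0.15806321 0.00511688]
knob [ 0.50721726 -0.42796343  0.22112634] [ 0.51824935 -0.41956886  0.23027395] [ 0.49709483 -0.43940964  0.21033972] 79Traceback (most recent call last):
  File "<stdin>", line 18, in <module>
    return umr_maximum(a, axis, None, out, keepdims, initial, where)
ValueError: zero-size array to reduction operation maximum which has no identity
```

Run:
```python
from h import *
from scipy.spatial.transform import Rotation as R
im,P,p=cloud("top"); z=P[...,2]
s=ctrl.get_state(); Rt=R.from_rotvec(s["tool_rot"]).as_matrix(); print(Rt.round(3)); w=ctrl.camera_params("wrist"); print(w["mtx"].round(0).tolist());T=w["T"]; print("cam in tool",(Rt.T@(T[:3,3]-s["position"])).round(3),(Rt.T@T[:3,:3]).round(2))
for x in(.3,.35,.4,.45,.5,.55,.6,.65,.7,.75):
  print(x,[int(1000*np.nanmax(np.r_[0,z[(abs(P[...,0]-x)<.025)&(abs(P[...,1]-y)<.025)]])) for y in np.arange(-.45,.46,.05)])
```

```text
[[-0.932  0.363 -0.   ]
 [ 0.363  0.932 -0.001]
 [-0.    -0.001 -1.   ]]
[[332.0, 0.0, 319.0], [0.0, 332.0, 239.0], [0.0, 0.0, 1.0]]
cam in tool [ 0.074 -0.    -0.149] [[ 0.   -0.96 -0.27]
 [ 1.    0.    0.  ]
 [-0.   -0.27  0.96]]
0.3 [10, 11, 13, 11, 12, 9, 10, 7, 7, 10, 10, 102, 97, 11, 9, 9, 9, 11, 9]
0.35 [72, 45, 55, 15, 13, 10, 8, 35, 38, 36, 40, 106, 107, 70, 61, 9, 9, 11, 9]
0.4 [157, 56, 58, 30, 10, 8, 37, 38, 35, 39, 37, 106, 106, 104, 107, 33, 8, 10, 12]
0.45 [188, 71, 55, 54, 9, 9, 37, 41, 37, 48, 105, 116, 18, 108, 103, 46, 56, 51, 52]
0.5 [229, 229, 54, 54, 30, 9, 38, 59, 116, 169, 172, 168, 23, 77, 76, 9, 42, 12, 12]
0.55 [10, 186, 177, 32, 88, 86, 9, 172, 172, 169, 21, 27, 29, 54, 13, 10, 54, 9, 9]
0.6 [10, 178, 184, 115, 13, 95, 238, 349, 355, 86, 82, 14, 27, 29, 27, 11, 8, 9, 11]
0.65 [20, 20, 130, 138, 10, 10, 498, 499, 402, 390, 85, 12, 12, 14, 27, 10, 28, 30, 26]
0.7 [21, 14, 32, 39, 367, 88, 519, 509, 438, 400, 26, 30, 31, 28, 28, 11, 26, 91, 26]
0.75 [464, 345, 363, 385, 409, 474, 500, 502, 420, 393, 9, 466, 470, 465, 464, 210, 364, 210, 210]
```

```bash
python3 -m inch '[[60,-60,44,0,0,-10],[120,-115,44,0,0,-20],[164,-155,44,0,0,-30],[190,-210,44,0,0,-35.5],[210,-260,44,0,0,-35.5],[230,-320,44,0,0,-35.5],[250,-380,44,0,0,-35.5],[265,-440,44,0,0,-35.5],[270,-500,44,0,0,-35.5],[270,-560,44,0,0,-35.5],[268,-620,44,0,0,-35.5],[266,-680,44,0,0,-35.5],[264,-740,44,0,0,-35.5],[260,-800,30,0,0,-35.5],[250,-860,10,0,0,-35.5],[230,-890,-16,0,0,-35.5],[230,-890,-16,0,0,-35.5],[230,-890,-16,0,0,-35.5],[230,-890,-16,0,0,-35.5]]' 87 20
cat > look.py <<'E'
import sys
from h import *
# image wrist; save; print pose
s=ctrl.get_state(); im,P,p=cloud("wrist"); cv2.imwrite(f"pics/{sys.argv[1]}.png",im[:,:,::-1]); np.savez("last.npz",im=im,P=P,**p)
print(s["time"].__round__(1),np.round(s["position"]*1000),np.round(s["joint_positions"],2))
E
python3 look.py w1
```

```text
time: 2.62
position: [0.4675, -0.2829, 0.2211]
tool_rot: [1.49, 2.765, 0.001]
ft_force: [0.7, 0.3, 0.8]
grip_width: 1.004
grip_force: 0.0
2.6 [ 467. -283.  221.] [-0.22  0.12  0.78  1.76 -0.09  1.3   1.16]
```

View pics/w1.png

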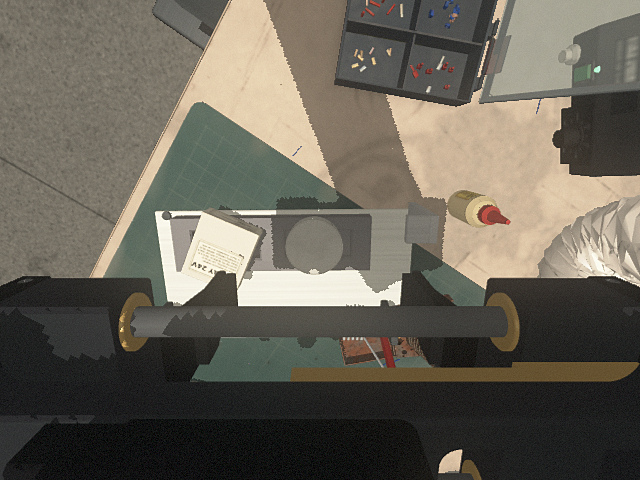

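The wrist view shows the tin at (314,246) and the carton at (222,246) still on the deck, with the flux at (480,208).

```bash
cat > meas.py <<'E'
import numpy as np,cv2
O=np.array([448.,-348.6]);a=np.radians(33.2);ux=np.array([np.sin(a),-np.cos(a)]);uy=np.array([np.cos(a),np.sin(a)])
def cr(q): q=np.asarray(q)-O; return np.round([q@ux,q@uy],1)
def comps(P,lo,hi,box,amin=60,im=None):
    z=P[...,2]; m=np.zeros(z.shape,np.uint8); x0,x1,y0,y1=box
    m[y0:y1,x0:x1]=((z>lo)&(z<hi))[y0:y1,x0:x1]; m=cv2.morphologyEx(m,cv2.MORPH_OPEN,np.ones((3,3)))
    n,l,st,c=cv2.connectedComponentsWithStats(m)
    for i in range(1,n):
        if st[i,4]>=amin:
            q=P[l==i]*1000; r=cv2.minAreaRect(q[:,:2].astype(np.float32)); print(c[i].round(),st[i,4],"z",q[:,2].mean().round(1),"c",np.round(r[0],1),"wh",np.round(r[1],1),"ang",round(r[2],1),"cradle",cr(r[0]))
E
python3 - <<'E'
from meas import *
d=np.load("last.npz");P=d["P"]; comps(P,.038,.06,(150,380,190,290)); comps(P,.018,.03,(150,410,190,275))
q=P[200:280,405:447].reshape(-1,3);q=q[q[:,2]>.06]*1000;print(q.mean(0),cr(q.mean(0)[:2]) if len(q) else 0)
E
```

```text
[219. 247.] 3691 z 50.4 c [ 400.5 -364.4] wh [60.1 71.5] ang 9.5 cradle [-12.8 -48.4]
[314. 246.] 2564 z 48.0 c [ 477.6 -307.1] wh [58.7 58.4] ang 6.4 cradle [-18.5  47.5]
[182. 238.] 944 z 24.5 c [ 364.5 -387.2] wh [30.9 60.4] ang 33.4 cradle [-13.4 -91. ]
[271. 243.] 1926 z 24.6 c [ 442.4 -334.9] wh [71.2 60.2] ang 33.8 cradle [-14.5   2.8]
[355. 241.] 1551 z 24.5 c [ 509.  -290.1] wh [51.3 60.3] ang 34.1 cradle [-15.6  83.1]
[ 537.23131376 -232.21187429   99.13785007] [-48.5 138.4]
```

```bash
python3 -m inch '[[10,-24,-40,0,0,0],[10,-24,-90,0,0,0],[10,-24,-140,0,0,0],[10,-24,-170,0,0,0],[10,-24,-180,0,0,0],[10,-24,-180,0,0,0],[10,-24,-180,0,0,0]]' 80 25 && python3 -m inch '[[0,0,0,0,0,0],[0,0,0,0,0,0],[0,0,0,0,0,0],[0,0,0,0,0,0],[0,0,0,0,0,0],[0,0,0,0,0,0],[0,0,0,0,0,0]]' 50 25 && python3 -m inch '[[0,0,30,0,0,0],[0,0,80,0,0,0],[0,0,130,0,0,0],[0,0,180,0,0,0],[0,0,190,0,0,0]]'
```

```text
time: 3.55
position: [0.4774, -0.3088, 0.0422]
tool_rot: [1.492, 2.761, 0.001]
ft_force: [0.3, -0.3, 0.0]
grip_width: 0.922
grip_force: 0.0
time: 4.42
position: [0.4766, -0.3084, 0.041]
tool_rot: [1.494, 2.763, 0.001]
ft_force: [-0.3, 1.5, 4.9]
grip_width: 0.652
grip_force: 25.0
time: 5.05
position: [0.4771, -0.3098, 0.2336]
tool_rot: [1.492, 2.759, 0.0]
ft_force: [-0.3, -0.4, -1.5]
grip_width: 0.651
grip_force: 25.0
```

```bash
python3 -m inch '[[-17,55,16,0,0,0],[-32,110,16,0,0,0],[-37,170,16,0,0,0],[-37,230,16,0,0,0],[-37,290,16,0,0,0],[-37,350,16,0,0,-9],[-7,400,16,0,0,-18],[33,440,16,0,0,-27],[83,470,10,0,0,-36],[128,495,0,0,0,-44.4],[172,514,-10,0,0,-44.4],[172,514,-30,0,0,-44.4],[172,514,-80,0,0,-44.4],[172,514,-130,0,0,-44.4],[172,514,-180,0,0,-44.4],[172,514,-200,0,0,-44.4],[172,514,-206,0,0,-44.4],[172,514,-211,0,0,-44.4],[172,514,-211,0,0,-44.4]]' && python3 -m inch '[[0,0,0,0,0,0],[0,0,0,0,0,0],[0,0,0,0,0,0],[0,0,0,0,0,0],[0,0,30,0,0,0],[0,0,80,0,0,0],[0,0,130,0,0,0],[-30,-10,190,0,0,0],[-60,-20,220,0,0,0],[-60,-20,220,0,0,0]]' 74; python3 look.py w2
```

```text
time: 7.42
position: [0.6494, 0.2059, 0.0214]
tool_rot: [2.427, 1.993, 0.005]
ft_force: [-0.9, -0.2, 0.4]
grip_width: 0.65
grip_force: 25.0
time: 8.68
position: [0.5887, 0.1853, 0.244]
tool_rot: [2.427, 1.993, 0.011]
ft_force: [0.9, 0.3, 0.5]
grip_width: 0.852
grip_force: 0.0
8.7 [589. 185. 244.] [-0.64  0.25  0.35  1.55 -0.09  1.36 -0.48]
```

View pics/w2.png

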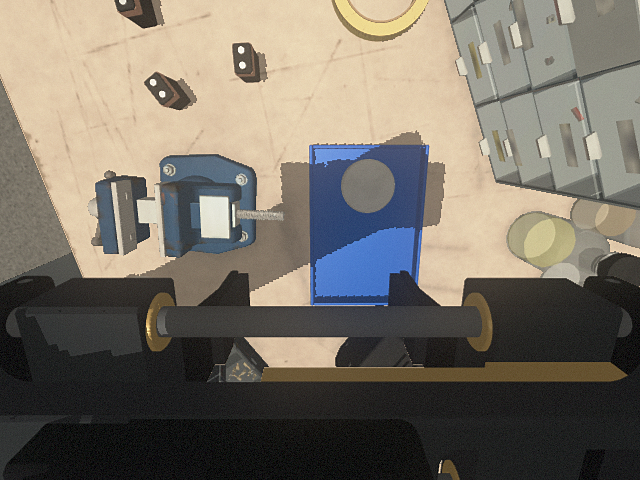

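The tin lies in the tray at (368,186), and batteries are visible at (245,60), (167,90) and (138,10).

```bash
python3 -m inch '[[-49,-35,0,0,0,0],[-99,-75,0,0,0,0],[-144,-125,0,0,0,0],[-149,-185,0,0,0,0],[-149,-245,0,0,0,0],[-149,-305,0,0,0,10],[-149,-365,0,0,0,20.7],[-154,-425,0,0,0,20.7],[-169,-480,0,0,0,20.7],[-189,-525,-24,0,0,20.7],[-189,-525,-24,0,0,20.7],[-189,-525,-24,0,0,20.7],[-189,-525,-24,0,0,20.7]]' 80; python3 look.py w3
python3 - <<'E'
from meas import *
d=np.load("last.npz");P=d["P"]; comps(P,.038,.06,(100,500,150,285)); comps(P,.018,.03,(100,500,150,275))
E
```

```text
time: 10.35
position: [0.4003, -0.338, 0.2154]
tool_rot: [-2.026, -2.401, -0.0]
ft_force: [-0.3, 0.1, -0.3]
grip_width: 0.917
grip_force: 0.0
10.3 [ 400. -338.  215.] [-0.28  0.07  0.98  1.82 -0.06  1.28  0.89]
[314. 248.] 4208 z 50.6 c [ 400.4 -364.2] wh [60.  71.6] ang 9.6 cradle [-13.  -48.4]
[398. 204.] 5902 z 24.5 c [ 472.4 -315. ] wh [140.   60.7] ang 33.8 cradle [-14.8  38.8]
[272. 250.] 980 z 24.5 c [ 353.6 -381.2] wh [31.6 54.5] ang 9.7 cradle [-24.4 -96.9]
[494. 244.] 103 z 23.8 c [ 591.1 -335.9] wh [ 6.3 22. ] ang 17.7 cradle [ 67.7 126.7]
```

```bash
python3 -m inch '[[0,-26,-40,0,0,0],[0,-26,-90,0,0,0],[0,-26,-140,0,0,0],[0,-26,-165,0,0,0],[0,-26,-175,0,0,0],[0,-26,-175,0,0,0],[0,-26,-175,0,0,0]]' 80 25 && python3 -m inch '[[0,0,0,0,0,0],[0,0,0,0,0,0],[0,0,0,0,0,0],[0,0,0,0,0,0],[0,0,0,0,0,0],[0,0,0,0,0,0],[0,0,0,0,0,0]]' 50 25 && python3 -m inch '[[0,0,30,0,0,0],[0,0,80,0,0,0],[0,0,130,0,0,0],[0,0,180,0,0,0],[0,20,200,0,0,0],[0,20,200,0,0,0]]'
```

```text
time: 11.28
position: [0.4003, -0.3659, 0.0419]
tool_rot: [2.028, 2.396, 0.001]
ft_force: [0.5, 0.4, 0.3]
grip_width: 0.921
grip_force: 0.0
time: 12.15
position: [0.3997, -0.3655, 0.0408]
tool_rot: [2.029, 2.397, 0.0]
ft_force: [2.0, 1.2, 3.9]
grip_width: 0.685
grip_force: 2.5
time: 12.9
position: [0.3998, -0.3446, 0.2411]
tool_rot: [2.026, 2.399, 0.003]
ft_force: [0.5, 0.5, -1.0]
grip_width: 0.686
grip_force: 25.0
```

```bash
python3 -m inch '[[20,55,10,0,0,0],[35,110,10,0,0,0],[40,170,10,0,0,0],[40,230,10,0,0,0],[40,290,10,0,0,0],[40,350,10,0,0,0],[60,405,10,0,0,-7],[110,435,10,0,0,-14],[165,450,5,0,0,-20.9],[220,462,0,0,0,-20.9],[231.5,462,-20,0,0,-20.9],[231.5,462,-40,0,0,-20.9],[231.5,462,-90,0,0,-20.9],[231.5,462,-140,0,0,-20.9],[231.5,462,-190,0,0,-20.9],[231.5,462,-210,0,0,-20.9],[231.5,462,-215,0,0,-20.9],[231.5,462,-219,0,0,-20.9],[231.5,462,-219,0,0,-20.9]]' && python3 -m inch '[[0,0,0,0,0,0],[0,0,0,0,0,0],[0,0,0,0,0,0],[0,0,0,0,0,0],[0,0,30,0,0,0],[0,0,80,0,0,0],[0,0,130,0,0,0],[-30,-10,190,0,0,0],[-60,-10,220,0,0,0],[-60,-10,220,0,0,0]]' 76; python3 look.py w4
python3 - <<'E'
from meas import *
d=np.load("last.npz");P=d["P"]; comps(P,.021,.05,(100,540,0,285))
E
```

```text
time: 15.28
position: [0.6317, 0.1168, 0.0232]
tool_rot: [2.43, 1.989, 0.004]
ft_force: [-0.5, -0.2, -0.7]
grip_width: 0.689
grip_force: 25.0
time: 16.52
position: [0.5711, 0.1068, 0.2453]
tool_rot: [2.43, 1.99, 0.01]
ft_force: [0.9, -0.1, 0.8]
grip_width: 0.873
grip_force: 0.0
16.5 [571. 107. 245.] [-0.71  0.18  0.55  1.64 -0.1   1.35 -0.35]
[162.   8.] 452 z 38.5 c [466.5 333.2] wh [17.9 12.8] ang 23.5 cradle [-560.4  388.9]
[512.  51.] 1835 z 36.0 c [791.5 229.8] wh [ 12.8 105.4] ang 10.9 cradle [-295.9  604.2]
[354.  67.] 502 z 22.6 c [644.2 239. ] wh [ 24.9 107.2] ang 79.2 cradle [-384.2  485.9]
[427.  64.] 89 z 22.6 c [710.8 236.3] wh [ 6.7 20.9] ang 68.3 cradle [-345.5  540.1]
[372. 108.] 2696 z 28.2 c [648.7 205.7] wh [57.4 58.5] ang 79.0 cradle [-353.9  471.5]
[431. 107.] 191 z 22.6 c [710.9 194.5] wh [49.4  4.4] ang 77.9 cradle [-310.5  517.4]
[134. 106.] 165 z 42.1 c [414.7 252.7] wh [19.1  2.1] ang 76.6 cradle [-521.4  301.4]
[312. 115.] 96 z 22.7 c [586.7 211.6] wh [29.9  3.2] ang 78.4 cradle [-392.8  422.8]
[236. 113.] 61 z 45.2 c [512.8 226.3] wh [13.6  2.5] ang 66.8 c
[... 514 characters left out ...]
le [-265.3  473.4]
[369. 194.] 3503 z 30.8 c [631.7 117.4] wh [70.6 60.2] ang 78.8 cradle [-289.4  408.9]
[312. 176.] 80 z 22.6 c [574.  150.1] wh [20.9  3.3] ang 78.3 cradle [-348.3  378.5]
[313. 200.] 96 z 22.7 c [568.4 122.8] wh [30.8  3.4] ang 78.5 cradle [-328.5  358.9]
[422. 223.] 90 z 22.6 c [686.9  72.5] wh [28.6  4.3] ang 78.9 cradle [-221.5  430.5]
[141. 235.] 678 z 35.7 c [369.2 122.2] wh [22.9 57.2] ang 12.3 cradle [-437.1  191.9]
[326. 240.] 63 z 22.6 c [574.5  74.5] wh [ 3.1 23.3] ang 78.3 cradle [-284.7  337.5]
[386. 240.] 96 z 22.7 c [642.6  60.8] wh [ 3.3 36.4] ang 78.7 cradle [-236.  387.]
[372. 264.] 435 z 35.3 c [619.2  36.9] wh [63.  10.7] ang 33.4 cradle [-228.8  354.4]
```

```bash
python3 -m inch '[[-20,60,0,0,0,5],[-45,120,0,0,0,11],[-66,183,-15,0,0,11],[-66,183,-15,0,0,11],[-66,183,-15,0,0,11],[-66,183,-15,0,0,11]]' 45; python3 look.py w5
python3 - <<'E'
from meas import *
d=np.load("last.npz");P=d["P"]; comps(P,.040,.05,(100,540,0,285))
E
```

```text
time: 17.32
position: [0.5059, 0.2873, 0.2261]
tool_rot: [2.232, 2.209, -0.002]
ft_force: [0.0, -0.4, 0.2]
grip_width: 0.521
grip_force: 0.0
17.3 [506. 287. 226.] [-0.91  0.19  0.4   1.66 -0.07  1.32 -0.51]
[262.  76.] 630 z 47.0 c [455.9 421.9] wh [26.5 18. ] ang 88.9 cradle [-640.3  428.5]
[362. 156.] 526 z 47.1 c [548.7 350.7] wh [26.9 18.2] ang 81.4 cradle [-530.   467.2]
[274. 167.] 515 z 47.1 c [463.3 340.5] wh [18.4 26.6] ang 24.0 cradle [-568.2  390.1]
[244. 265.] 94 z 45.1 c [426.5 239.5] wh [ 1.2 28.9] ang 75.4 cradle [-503.9  304. ]
[315. 265.] 68 z 44.9 c [501.1 239.3] wh [ 1.3 23.1] ang 76.3 cradle [-462.8  366.3]
```

View pics/w5.png

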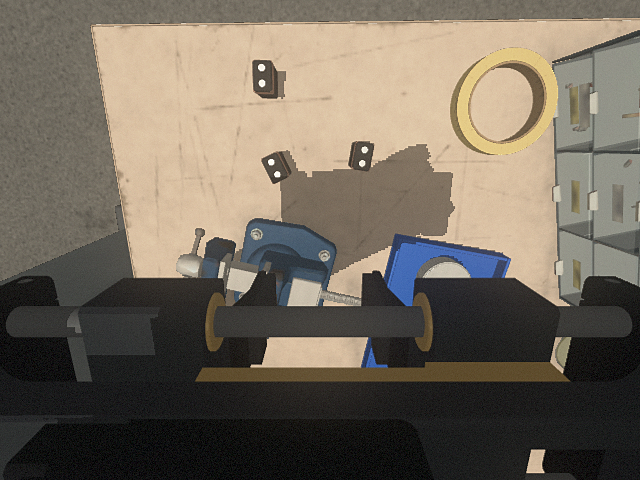

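The batteries appear at (262,76), (362,156) and (274,167), with the vice just below them. I'll check the clearance from the vice to the gripper body.

Run:
```python
from h import *
d=np.load("last.npz")
_,Q,_=cloud("top")
for n,P in(("wrist",d["P"]),("top",Q)):
    q=P.reshape(-1,3); q=q[(q[:,0]>.3)&(q[:,0]<.6)&(q[:,1]>.2)&(q[:,1]<.32)&(q[:,2]>.06)&(q[:,2]<.13)]
    for x in range(300,600,40):
        k=q[abs(q[:,0]*1000-x)<20]; print(n,x,(k[:,1].max()*1000).round() if len(k) else None, (k[:,2].max()*1000).round() if len(k) else None)
```

```text
wrist 300 None None
wrist 340 None None
wrist 380 269.0 97.0
wrist 420 269.0 100.0
wrist 460 255.0 100.0
wrist 500 244.0 71.0
wrist 540 None None
wrist 580 None None
top 300 None None
top 340 210.0 69.0
top 380 227.0 102.0
top 420 237.0 103.0
top 460 254.0 104.0
top 500 242.0 78.0
top 540 None None
top 580 None None
```

```bash
python3 -m inch '[[43,64,-40,0,0,-8.4],[43,64,-95,0,0,-8.4],[43,64,-145,0,0,-8.4],[43,64,-180,0,0,-8.4],[43,64,-195,0,0,-8.4],[43,64,-195,0,0,-8.4],[43,64,-195,0,0,-8.4]]' 45 30 && python3 -m inch '[[0,0,0,0,0,0],[0,0,0,0,0,0],[0,0,0,0,0,0],[0,0,0,0,0,0],[0,0,0,0,0,0],[0,0,0,0,0,0],[0,0,0,0,0,0],[0,0,30,0,0,0],[0,0,80,0,0,0]]' 8 30
```

```text
time: 18.3
position: [0.5492, 0.3542, 0.0339]
tool_rot: [2.386, 2.044, 0.006]
ft_force: [0.5, 0.4, 1.1]
grip_width: 0.514
grip_force: 0.0
time: 19.42
position: [0.5457, 0.3525, 0.1096]
tool_rot: [-2.385, -2.044, 0.009]
ft_force: [-0.9, 0.4, -0.3]
grip_width: 0.197
grip_force: 30.0
```

```bash
python3 -m inch '[[0,0,60,0,0,0],[-20,-20,110,0,0,0],[-44,-51,120,0,0,0],[-69,-100,120,0,0,0],[-84,-156,120,0,0,8],[-99,-216,120,0,0,16],[-109,-276,120,0,0,24],[-109,-336,120,0,0,32],[-109,-396,120,0,0,42.2],[-109,-456,120,0,0,42.2],[-111,-516,120,0,0,42.2],[-119,-576,120,0,0,42.2],[-134,-636,110,0,0,42.2],[-154,-691,80,0,0,42.2],[-172,-728,30,0,0,42.2],[-172,-728,-5,0,0,42.2],[-172,-728,-11,0,0,42.2],[-172,-728,-11,0,0,42.2],[-172,-728,-11,0,0,42.2]]'; python3 look.py w6
python3 - <<'E'
from meas import *
d=np.load("last.npz");P=d["P"]; comps(P,.10,.14,(230,400,230,400))
E
```

```text
time: 21.8
position: [0.3773, -0.3745, 0.1023]
tool_rot: [1.485, 2.765, 0.001]
ft_force: [0.3, -0.5, -0.9]
grip_width: 0.203
grip_force: 30.0
21.8 [ 377. -374.  102.] [-0.25  0.33  1.15  1.94 -0.34  1.09  1.62]
[319. 293.] 2126 z 114.3 c [ 372.5 -367.8] wh [38.4  7.4] ang 33.5 cradle [-25.2 -73.7]
[291. 350.] 393 z 137.7 c [ 369.8 -383.6] wh [ 4.9 13. ] ang 33.1 cradle [-13.5 -84.6]
[319. 341.] 327 z 118.1 c [ 383.8 -384.6] wh [17.2  7. ] ang 32.2 cradle [ -5.  -73.5]
[346. 350.] 398 z 137.8 c [ 388.1 -371.4] wh [ 4.9 13.7] ang 33.7 cradle [-13.7 -62.6]
```

View pics/w6.png

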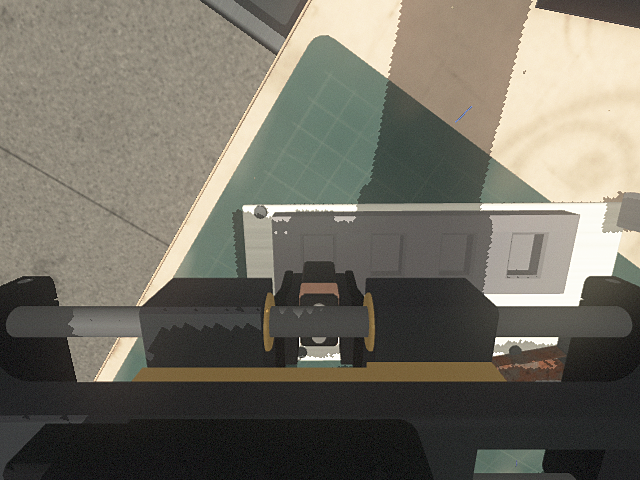

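The battery hangs upright between the fingers at (319,315). The four empty slots appear at (318,252), (387,254), (456,255) and (525,255).

Run:
```python
from meas import *
d=np.load("last.npz");P=d["P"]; comps(P,.008,.017,(290,570,215,285),100)
# slot edges at deck level: fraction of deck-height points binned in cradle coords
q=P[200:290,260:600].reshape(-1,3)*1000; q=q[(q[:,2]>21)&(q[:,2]<28)]
x=(q[:,:2]-O)@ux; y=(q[:,:2]-O)@uy
b=(x>-25)&(x<-5); h,e=np.histogram(y[b],np.arange(-110,111,2)); print([int(v) for v in e[:-1][h<4]])
print(x.min(),np.percentile(x,[.5,99.5]),y.min(),y.max())
```

```text
[386. 253.] 1059 z 13.0 c [ 422.  -350.5] wh [20.7 29.1] ang 33.7 cradle [-12.6 -22.8]
[454. 253.] 955 z 13.1 c [ 464.7 -322.1] wh [19.2 28.5] ang 34.0 cradle [-13.1  28.5]
[522. 252.] 917 z 13.2 c [ 506.6 -293.6] wh [18.2 30. ] ang 32.9 cradle [-13.9  79.2]
[318. 248.] 737 z 12.8 c [ 377.3 -375.8] wh [21.8 20.1] ang 34.5 cradle [-15.9 -74. ]
[-110, -84, -82, -80, -78, -76, -74, -72, -70, -68, -66, -34, -32, -30, -28, -26, -24, -22, -20, -18, -16, 16, 18, 20, 22, 24, 26, 28, 30, 32, 34, 66, 68, 70, 72, 74, 76, 78, 80, 82, 84]
-45.896496255242816 [-45.11386871  10.80419169] -106.68994640751016 109.24189001011746
```

```bash
python3 -m inch '[[-1,-0.5,-20,0,0,0],[-1,-0.5,-30,0,0,0],[-1,-0.5,-36,0,0,0],[-1,-0.5,-42,0,0,0],[-1,-0.5,-48,0,0,0],[-1,-0.5,-53,0,0,0],[-1,-0.5,-57,0,0,0],[-1,-0.5,-57,0,0,0],[-1,-0.5,-57,0,0,0]]'
```

```text
time: 22.98
position: [0.3747, -0.375, 0.0439]
tool_rot: [1.489, 2.766, 0.0]
ft_force: [-0.6, 2.7, 4.0]
grip_width: 0.195
grip_force: 30.0
```

```bash
python3 -m inch '[[0,0,0,0,0,0],[0,0,0,0,0,0],[0,0,0,0,0,0],[0,0,20,0,0,0],[0,0,60,0,0,0],[0,0,120,0,0,0],[0,0,120,0,0,0],[0,0,120,0,0,0]]' 34; python3 look.py w7;  python3 - <<'E'
from meas import *
d=np.load("last.npz");P=d["P"]; comps(P,.05,.07,(230,400,200,400))
E
python3 -m inch '[[10,20,65,0,0,0],[24,60,75,0,0,0],[49,115,75,0,0,0],[60,170,75,0,0,0],[64,230,75,0,0,0],[64,290,75,0,0,0],[64,350,75,0,0,0],[64,410,75,0,0,-6],[64,465,75,0,0,-11],[70,520,75,0,0,-11],[75,575,75,0,0,-11],[80,630,75,0,0,-11],[87,690,75,0,0,-11],[87,718,65,0,0,-11],[87,718,60,0,0,-11],[87,718,60,0,0,-11],[87,718,60,0,0,-11]]' 45
```

```text
time: 23.98
position: [0.3748, -0.3747, 0.1641]
tool_rot: [1.489, 2.765, 0.002]
ft_force: [-0.3, -0.5, 0.3]
grip_width: 0.388
grip_force: 0.0
24.0 [ 375. -375.  164.] [-0.33  0.22  1.19  1.87 -0.22  1.19  1.53]
[318. 243.] 768 z 58.9 c [ 376.  -377.4] wh [17.9 27.6] ang 33.3 cradle [-15.3 -76. ]
[317. 343.] 738 z 65.8 c [ 423.2 -448.2] wh [66.5 13.7] ang 38.6 cradle [ 69.7 -75.3]
time: 26.15
position: [0.4622, 0.3414, 0.2236]
tool_rot: [1.751, 2.608, -0.001]
ft_force: [0.1, 0.2, -0.3]
grip_width: 0.517
grip_force: 0.0
```

```bash
python3 -m inch '[[1,0,-50,0,0,0],[1,0,-105,0,0,0],[1,0,-150,0,0,0],[1,0,-175,0,0,0],[1,0,-188,0,0,0],[1,0,-188,0,0,0],[1,0,-188,0,0,0]]' 45 30 && python3 -m inch '[[0,0,0,0,0,0],[0,0,0,0,0,0],[0,0,0,0,0,0],[0,0,0,0,0,0],[0,0,0,0,0,0],[0,0,0,0,0,0],[0,0,0,0,0,0],[0,0,30,0,0,0],[0,0,80,0,0,0],[0,0,80,0,0,0]]' 8 30
```

```text
time: 27.02
position: [0.4637, 0.3436, 0.0371]
tool_rot: [1.748, 2.61, 0.004]
ft_force: [-0.3, 0.6, -0.5]
grip_width: 0.518
grip_force: 0.0
time: 28.28
position: [0.4652, 0.3448, 0.1196]
tool_rot: [1.747, 2.609, 0.012]
ft_force: [1.3, -0.7, -1.5]
grip_width: 0.201
grip_force: 30.0
```

```bash
python3 -m inch '[[0,0,60,0,0,0],[0,-20,110,0,0,0],[-5,-70,110,0,0,0],[-15,-125,110,0,0,0],[-25,-180,110,0,0,0],[-25,-240,110,0,0,5],[-25,-300,110,0,0,11],[-25,-360,110,0,0,11],[-25,-420,110,0,0,11],[-25,-480,110,0,0,11],[-27,-535,110,0,0,11],[-32,-590,110,0,0,11],[-40,-645,100,0,0,11],[-46,-693,70,0,0,11],[-46,-693,20,0,0,11],[-46,-693,-15,0,0,11],[-46,-693,-20,0,0,11],[-46,-693,-20,0,0,11],[-46,-693,-20,0,0,11]]'; python3 look.py w8
python3 - <<'E'
from meas import *
d=np.load("last.npz");P=d["P"]; comps(P,.095,.14,(230,400,230,400));comps(P,.008,.017,(200,570,200,285),100)
E
```

```text
time: 30.65
position: [0.4177, -0.3505, 0.0972]
tool_rot: [1.487, 2.764, 0.001]
ft_force: [-0.3, 0.3, 0.0]
grip_width: 0.2
grip_force: 30.0
30.6 [ 418. -350.   97.] [-0.28  0.37  1.1   1.91 -0.37  1.09  1.55]
[319. 293.] 2144 z 108.2 c [ 413.6 -344.6] wh [38.3  9.3] ang 33.2 cradle [-22.2 -26.6]
[290. 350.] 446 z 133.2 c [ 409.6 -358.8] wh [ 5.  16.8] ang 34.1 cradle [-12.5 -37.7]
[318. 338.] 134 z 108.6 c [ 424.6 -362.2] wh [15.7  3.7] ang 34.2 cradle [ -1.5 -27. ]
[347. 350.] 432 z 133.1 c [ 428.1 -346.6] wh [ 5.  16.6] ang 33.1 cradle [-12.6 -15.5]
[565. 214.] 192 z 12.0 c [ 550.7 -230.1] wh [ 2.2 18.7] ang 35.2 cradle [-42.9 150.9]
[392. 252.] 1104 z 13.0 c [ 463.3 -322.4] wh [20.7 29.7] ang 33.5 cradle [-13.5  27.2]
[461. 252.] 1025 z 13.1 c [ 506.2 -293.9] wh [19.3 29. ] ang 33.7 cradle [-13.9  78.6]
[264. 254.] 199 z 13.2 c [ 385.6 -375.1] wh [ 4.7 29.1] ang 31.5 cradle [-12.  -66.8]
[323. 247.] 813 z 12.9 c [ 421.2 -351. ] wh [22.1 28.5] ang 34.0 cradle [-12.7 -23.8]
```

```bash
python3 -m inch '[[1,2,-10,0,0,0],[1,2,-20,0,0,0],[1,2,-26,0,0,0],[1,2,-32,0,0,0],[1,2,-38,0,0,0],[1,2,-43,0,0,0],[1,2,-47,0,0,0],[1,2,-48,0,0,0],[1,2,-48,0,0,0]]'
```

```text
time: 31.82
position: [0.4176, -0.348, 0.0478]
tool_rot: [1.49, 2.766, 0.0]
ft_force: [-0.6, 1.0, 2.1]
grip_width: 0.2
grip_force: 30.0
```

```bash
python3 -m inch '[[0,0,0,0,0,0],[0,0,0,0,0,0],[0,0,0,0,0,0],[0,0,20,0,0,0],[0,0,60,0,0,0],[0,0,120,0,0,0],[0,0,120,0,0,0],[0,0,120,0,0,0]]' 34; python3 look.py w9;  python3 - <<'E'
from meas import *
d=np.load("last.npz");P=d["P"]; comps(P,.05,.07,(200,400,200,300))
E
python3 -m inch '[[5,20,50,0,0,0],[10,60,60,0,0,0],[20,120,60,0,0,0],[22,180,60,0,0,0],[22,240,60,0,0,0],[22,300,60,0,0,0],[22,360,60,0,0,-6],[22,420,60,0,0,-14],[22,480,60,0,0,-22],[25,540,60,0,0,-30],[28,600,60,0,0,-34.7],[32,660,60,0,0,-34.7],[36,715,60,0,0,-34.7],[38,770,60,0,0,-34.7],[38,770,55,0,0,-34.7],[38,770,50,0,0,-34.7],[38,770,50,0,0,-34.7]]' 45
```

```text
time: 32.83
position: [0.4178, -0.3477, 0.1682]
tool_rot: [1.489, 2.765, 0.002]
ft_force: [0.1, 0.7, -0.1]
grip_width: 0.386
grip_force: 0.0
32.8 [ 418. -348.  168.] [-0.37  0.26  1.17  1.84 -0.26  1.21  1.46]
[256. 240.] 769 z 58.8 c [ 375.9 -377.1] wh [18.1 27.2] ang 33.0 cradle [-15.6 -75.9]
[318. 241.] 726 z 59.0 c [ 418.4 -350.2] wh [17.3 27.6] ang 33.4 cradle [-14.9 -25.6]
time: 35.0
position: [0.4559, 0.4199, 0.2165]
tool_rot: [2.249, 2.193, -0.004]
ft_force: [0.0, -0.2, 0.1]
grip_width: 0.516
grip_force: 0.0
```

```bash
python3 -m inch '[[0,1,-50,0,0,0],[0,1,-105,0,0,0],[0,1,-150,0,0,0],[0,1,-172,0,0,0],[0,1,-184,0,0,0],[0,1,-184,0,0,0],[0,1,-184,0,0,0]]' 45 30 && python3 -m inch '[[0,0,0,0,0,0],[0,0,0,0,0,0],[0,0,0,0,0,0],[0,0,0,0,0,0],[0,0,0,0,0,0],[0,0,0,0,0,0],[0,0,0,0,0,0],[0,0,30,0,0,0],[0,0,80,0,0,0],[0,0,80,0,0,0]]' 8 30
```

```text
time: 35.88
position: [0.4566, 0.4236, 0.0352]
tool_rot: [-2.247, -2.196, -0.004]
ft_force: [0.0, -0.9, 0.4]
grip_width: 0.518
grip_force: 0.0
time: 37.12
position: [0.4581, 0.4251, 0.118]
tool_rot: [-2.247, -2.196, -0.013]
ft_force: [-0.6, 0.2, 0.5]
grip_width: 0.199
grip_force: 30.0
```

```bash
python3 -m inch '[[0,0,60,0,0,0],[0,-40,110,0,0,0],[0,-95,110,0,0,7],[-8,-155,110,0,0,14],[-14,-215,110,0,0,21],[-18,-275,110,0,0,28],[-18,-335,110,0,0,34.7],[-18,-395,110,0,0,34.7],[-18,-455,110,0,0,34.7],[-18,-515,110,0,0,34.7],[-18,-575,110,0,0,34.7],[-18,-635,110,0,0,34.7],[-8,-695,100,0,0,34.7],[4,-745,70,0,0,34.7],[4,-745,20,0,0,34.7],[4,-745,-15,0,0,34.7],[4,-745,-20,0,0,34.7],[4,-745,-20,0,0,34.7],[4,-745,-20,0,0,34.7]]'; python3 look.py w10
python3 - <<'E'
from meas import *
d=np.load("last.npz");P=d["P"]; comps(P,.095,.14,(230,400,230,400));comps(P,.008,.017,(200,570,200,285),100)
E
```

```text
time: 39.5
position: [0.4608, -0.3224, 0.0953]
tool_rot: [1.487, 2.764, 0.001]
ft_force: [0.2, 0.4, -0.4]
grip_width: 0.197
grip_force: 30.0
39.5 [ 461. -322.   95.] [-0.33  0.41  1.08  1.87 -0.41  1.1   1.49]
[319. 293.] 2163 z 107.8 c [ 455.8 -315.3] wh [38.4  9.9] ang 34.6 cradle [-23.6  24.8]
[290. 350.] 462 z 131.5 c [ 452.7 -330.7] wh [ 5.  17.3] ang 33.5 cradle [-12.4  13.7]
[318. 338.] 99 z 108.7 c [ 467.1 -332.7] wh [14.9  2.7] ang 33.9 cradle [-2.8 24.6]
[347. 350.] 459 z 131.6 c [ 470.7 -317.8] wh [ 4.9 17.5] ang 33.1 cradle [-13.3  35.8]
[496. 213.] 165 z 12.5 c [ 550.7 -229.9] wh [ 2.1 19.3] ang 33.6 cradle [-43.1 151. ]
[390. 252.] 1119 z 13.0 c [ 505.1 -294.8] wh [20.6 29.2] ang 35.1 cradle [-13.7  77.3]
[320. 245.] 708 z 12.8 c [ 459.9 -319. ] wh [22.2 17.9] ang 32.7 cradle [-18.3  26.2]
```

```bash
python3 -m inch '[[1,0.5,-10,0,0,0],[1,0.5,-20,0,0,0],[1,0.5,-26,0,0,0],[1,0.5,-32,0,0,0],[1,0.5,-38,0,0,0],[1,0.5,-43,0,0,0],[1,0.5,-47,0,0,0],[1,0.5,-48.5,0,0,0],[1,0.5,-48.5,0,0,0]]' &&  python3 -m inch '[[0,0,0,0,0,0],[0,0,0,0,0,0],[0,0,0,0,0,0],[0,0,20,0,0,0],[0,0,60,0,0,0],[0,0,120,0,0,0],[0,0,150,0,0,0],[0,0,150,0,0,0]]' 34; python3 look.py w11;  python3 - <<'E'
from meas import *
d=np.load("last.npz");P=d["P"]; comps(P,.05,.07,(150,400,200,285))
E
```

```text
time: 40.67
position: [0.4606, -0.3214, 0.0457]
tool_rot: [-1.489, -2.766, -0.001]
ft_force: [-2.0, 1.7, 6.4]
grip_width: 0.196
grip_force: 30.0
time: 41.68
position: [0.462, -0.3228, 0.1987]
tool_rot: [1.487, 2.761, 0.002]
ft_force: [0.1, 0.2, -0.5]
grip_width: 0.39
grip_force: 0.0
41.7 [ 462. -323.  199.] [-0.42  0.29  1.16  1.76 -0.28  1.27  1.39]
[206. 227.] 667 z 58.5 c [ 376.2 -377.2] wh [18.2 27. ] ang 33.1 cradle [-15.4 -75.8]
[262. 227.] 614 z 58.8 c [ 418.4 -349.5] wh [18.2 25.8] ang 33.3 cradle [-15.4 -25.3]
[318. 227.] 598 z 59.0 c [ 460.5 -321.6] wh [17.3 26.5] ang 33.4 cradle [-15.7  25.3]
```

All three batteries are seated (tops at 59 mm, centred in their slots). Next is the knob.

```bash
python3 -m inch '[[0,0,50,0,0,0],[0,0,95,0,0,0],[15,-40,100,0,0,0],[35,-80,100,0,0,0],[45,-105,95,0,0,0],[45,-105,95,0,0,0],[45,-105,95,0,0,0],[45,-105,95,0,0,0]]' 50; python3 look.py w12;  python3 - <<'E'
from meas import *
d=np.load("last.npz");P=d["P"]; comps(P,.195,.24,(150,480,150,300))
E
```

```text
time: 42.72
position: [0.5058, -0.4254, 0.2902]
tool_rot: [-1.488, -2.767, -0.002]
ft_force: [0.2, 0.5, -0.0]
grip_width: 0.575
grip_force: 0.0
42.7 [ 506. -425.  290.] [-0.08  0.49  1.08  1.37 -0.43  1.53  1.55]
[316. 262.] 868 z 222.3 c [ 507.2 -431. ] wh [22.8 22.1] ang 33.3 cradle [101.4   4.4]
```

View pics/w12.png

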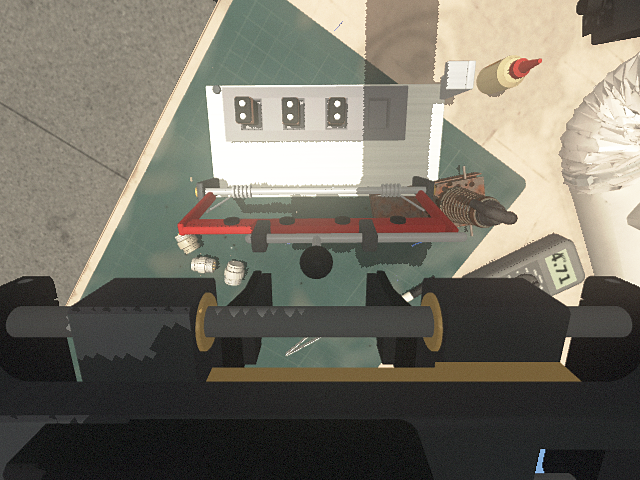

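The knob is at (316,262), right behind and above the bolt rod (row 238), and the three batteries stand in their slots.

Run:
```python
from meas import *
d=np.load("last.npz");P=d["P"]*1000
for u in (285,316,345):
  for v in range(222,284,4):
    q=P[v,u]; print(u,v,cr(q[:2]),q[2].round(),d["im"][v,u])
```

```text
285 222 [ 87.2 -23.5] 153.0 [92 87 77]
285 226 [ 90.2 -23.3] 156.0 [147  82  72]
285 230 [ 94.  -23.4] 155.0 [137  73  64]
285 234 [ 91.8 -21.3] 177.0 [139 140 132]
285 238 [ 94.9 -21.2] 178.0 [165 166 155]
285 242 [ 98.  -21.2] 179.0 [141 133 126]
285 246 [154.5 -39.3] 4.0 [100 117 103]
285 250 [160.5 -39.5] 3.0 [ 99 118 107]
285 254 [166.2 -39.6] 3.0 [ 97 118 102]
285 258 [172.1 -39.8] 3.0 [ 90 108  96]
285 262 [178.3 -40. ] 2.0 [ 96 114 101]
285 266 [184.  -40.1] 3.0 [ 94 115 100]
285 270 [189. -40.] 5.0 [101 119 105]
285 274 [196.2 -40.4] 2.0 [ 96 112 101]
285 278 [202.5 -40.6] 2.0 [ 92 115 100]
285 282 [208.2 -40.6] 3.0 [ 89 108  98]
316 222 [88.3  3.9] 147.0 [138  83  72]
316 226 [89.9  4. ] 156.0 [143  81  73]
316 230 [93.6  4. ] 156.0 [139  75  67]
316 234 [91.7  4.1] 177.0 [142 140 131]
316 238 [93.3  4.1] 183.0 [132 128 121]
316 242 [94.5  4.2] 191.0 [130 127 119]
316 246 [90.6  4.3] 214.0 [57 56 48]
316 250 [92.1  4.4] 219.0 [59 57 52]
316 254 [94.   4.4] 222.0 [48 48 40]
316 258 [95.8  4.4] 225.0 [54 51 52]
316 262 [98.4  4.4] 226.0 [56 55 51]
316 266 [100.9   4.5] 227.0 [46 47 42]
316 270 [104.1   4.5] 226.0 [49 49 47]
316 274 [107.7   4.5] 225.0 [43 43 40]
316 278 [111.8   4.4] 222.0 [40 36 34]
316 282 [207.6   3.3] 3.0 [ 96 116 103]
345 222 [86.6 29.4] 154.0 [75 72 63]
345 226 [90.1 29.5] 155.0 [143  74  63]
345 230 [93.7 29.6] 155.0 [134  67  56]
345 234 [91.4 27.8] 177.0 [137 137 128]
345 238 [94.3 27.7] 179.0 [156 154 146]
345 242 [98.  27.9] 178.0 [119 119 109]
345 246 [154.8  43.1] 1.0 [73 80 74]
345 250 [160.2  43.2] 3.0 [66 76 65]
345 254 [166.1  43.4] 2.0 [ 94 116 100]
345 258 [171.7  43.4] 3.0 [ 98 114 101]
345 262 [177.3  43.5] 4.0 [ 92 114  99]
345 266 [183.4  43.7] 3.0 [ 96 111  99]
345 270 [189.7  44. ] 2.0 [ 91 111 100]
345 274 [195.4  44.1] 3.0 [ 92 111  99]
345 278 [201.9  44.3] 2.0 [ 94 113 104]
345 282 [207.7  44.4] 3.0 [ 92 113  98]
```

```bash
python3 -m inch '[[1.5,-5,-30,0,0,0],[1.5,-5,-55,0,0,0],[1.5,-5,-70,0,0,0],[1.5,-5,-79,0,0,0],[1.5,-5,-79,0,0,0],[1.5,-5,-79,0,0,0]]' 50 && python3 -m inch '[[0,0,0,0,0,0],[0,0,0,0,0,0],[0,0,0,0,0,0],[0,0,0,0,0,0],[0,0,0,0,0,0],[0,0,0,0,0,0]]' 10 40
python3 - <<'E'
import numpy as np
k=lambda a:np.array([70-155*np.cos(a)+4*np.sin(a),62+155*np.sin(a)+4*np.cos(a)])
for a in np.linspace(1.75,-.01,21)[1:]:
    d=k(a)-k(1.75); print([round(.5477*d[0],1),round(-.8367*d[0],1),round(d[1],1)],end=" ")
E
```

```text
time: 43.52
position: [0.5074, -0.4318, 0.212]
tool_rot: [1.489, 2.765, -0.0]
ft_force: [0.3, -1.1, 0.6]
grip_width: 0.575
grip_force: 0.0
time: 44.28
position: [0.5073, -0.4314, 0.2112]
tool_rot: [1.489, 2.766, 0.0]
ft_force: [1.0, 0.7, 0.6]
grip_width: 0.256
grip_force: 40.0
[np.float64(-7.4), np.float64(11.3), np.float64(2.2)] [np.float64(-14.8), np.float64(22.6), np.float64(3.2)] [np.float64(-22.3), np.float64(34.1), np.float64(3.0)] [np.float64(-29.7), np.float64(45.4), np.float64(1.6)] [np.float64(-37.1), np.float64(56.6), np.float64(-1.0)] [np.float64(-44.2), np.float64(67.6), np.float64(-4.8)] [np.float64(-51.2), np.float64(78.2), np.float64(-9.7)] [np.float64(-57.9), np.float64(88.5), np.float64(-15.7)] [np.float64(-64.3), np.float64(98.3), np.float64(-22.7)] [np.float64(-70.4), np.float64(107.5), np.float64(-30.8)] [np.float64(-76.0), np.float64(116.1), np.float64(-39.7)] [np.float64(-81.1), np.float64(124.0), np.float64(-49.6)] [np.float64(-85.8), np.float64(131.1), np.float64(-60.2)] [np.float64(-90.0), np.float64(137.4), np.float64(-71.6)] [np.float64(-93.5), np.float64(142.9), np.float64(-83.6)] [np.float64(-96.5), np.float64(147.5), np.float64(-96.1)] [np.float64(-98.9), np.float64(151.1), np.float64(-109.0)] [np.float64(-100.7), np.float64(153.8), np.float64(-122.2)] [np.float64(-101.8), np.float64(155.4), np.float64(-135.7)] [np.float64(-102.2), np.float64(156.1), np.float64(-149.4)]
```

```bash
python3 -m inch '[[-7.4,11.3,2.2,0,0,0],[-14.8,22.6,3.2,0,0,0],[-22.3,34.1,3,0,0,0],[-29.7,45.4,1.6,0,0,0],[-37.1,56.6,-1,0,0,0],[-44.2,67.6,-4.8,0,0,0],[-51.2,78.2,-9.7,0,0,0],[-57.9,88.5,-15.7,0,0,0],[-64.3,98.3,-22.7,0,0,0],[-70.4,107.5,-30.8,0,0,0]]'
```

```text
time: 45.52
position: [0.4362, -0.3239, 0.1811]
tool_rot: [1.489, 2.765, 0.001]
ft_force: [-1.0, -0.9, 7.9]
grip_width: 0.248
grip_force: 40.2
```

```bash
python3 -m inch '[[-5.6,8.6,-8.9,0,0,0],[-10.7,16.5,-18.8,0,0,0],[-15.4,23.6,-29.4,0,0,0],[-19.6,29.9,-40.8,0,0,0],[-23.1,35.4,-52.8,0,0,0],[-26.1,40,-65.3,0,0,0],[-28.5,43.6,-78.2,0,0,0],[-30.3,46.3,-91.4,0,0,0],[-31.4,47.9,-104.9,0,0,0],[-31.8,48.6,-117.5,0,0,0],[-31.8,48.6,-119.5,0,0,0],[-31.8,48.6,-119.5,0,0,0]]'; python3 look.py w13
python3 - <<'E'
from meas import *
from bench import ctrl
s=ctrl.get_state();print(cr(s["position"][:2]*1000),s["position"]*1000,s["ft_force"])
E
```

```text
time: 47.02
position: [0.4033, -0.2731, 0.0604]
tool_rot: [-1.486, -2.762, -0.004]
ft_force: [-1.7, 2.6, 7.1]
grip_width: 0.243
grip_force: 38.9
47.0 [ 403. -273.   60.] [-0.46  0.26  1.11  2.07 -0.29  0.98  1.39]
[-87.6   4. ] [ 403.32874403 -273.09730283   60.48993285] [-3.67364224  2.75616978  7.2721581 ]
```

View pics/w13.png

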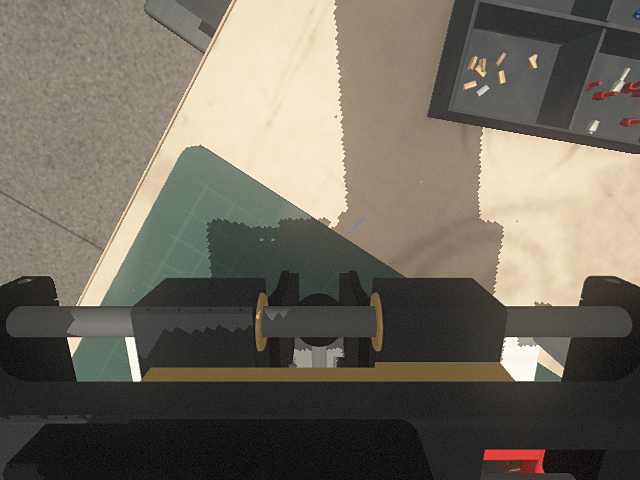

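The knob is held at (319,307). I'll check the bar angle from depth.

Run:
```python
from meas import *
from h import cloud
d=np.load("last.npz");P=d["P"]*1000
for v in list(range(290,306,3))+[338,345,352,358,364]:
    q=P[v,319]; print(v,cr(q[:2]),q[2].round(1),d["im"][v,319])
im,Q,p=cloud("side"); i=im.astype(int); Q=Q*1000
cv2.imwrite("pics/s2.png",cv2.resize(im[90:230,240:420,::-1],None,fx=4,fy=4,interpolation=cv2.INTER_CUBIC))
m=(i[...,0]>110)&(i[...,1]<70)&(i[...,2]<70); m[:90]=0;m[230:]=0;m[:,:240]=0;m[:,420:]=0
q=Q[m]; x=(q[:,:2]-O)@ux; y=(q[:,:2]-O)@uy
k=(abs(y)<170)&(x>-100)&(x<120)
for lo in range(-60,100,20):
    b=k&(x>=lo)&(x<lo+20); print(lo,b.sum(),q[b,2].round(0).tolist()[:12] if b.sum() else "")
```

```text
290 [-67.7   4.1] 2.9 [53 62 56]
293 [-95.    3.9] 67.4 [35 41 37]
296 [-95.6   3.9] 71.9 [32 32 33]
299 [-95.9   3.9] 75.5 [36 36 34]
302 [-95.1   3.9] 76.9 [37 35 36]
305 [-94.6   3.9] 78.8 [27 28 21]
338 [-80.9   4. ] 82.6 [31 29 31]
345 [-76.1   4. ] 80.7 [27 23 24]
352 [-68.6   4. ] 74.7 [131 127 122]
358 [-65.6   4.1] 75.1 [126 124 117]
364 [-62.2   4.1] 74.8 [127 125 117]
-60 0 
-40 51 [75.0, 75.0, 76.0, 75.0, 76.0, 75.0, 74.0, 77.0, 72.0, 78.0, 78.0, 78.0]
-20 45 [75.0, 73.0, 75.0, 73.0, 75.0, 73.0, 75.0, 73.0, 69.0, 73.0, 73.0, 72.0]
0 10 [75.0, 73.0, 74.0, 75.0, 74.0, 76.0, 72.0, 76.0, 74.0, 74.0]
20 7 [75.0, 75.0, 74.0, 76.0, 75.0, 74.0, 70.0]
40 7 [73.0, 71.0, 72.0, 70.0, 76.0, 74.0, 72.0]
60 2 [72.0, 69.0]
80 6 [1.0, 3.0, 0.0, 3.0, 5.0, 4.0]
```

View pics/s2.png

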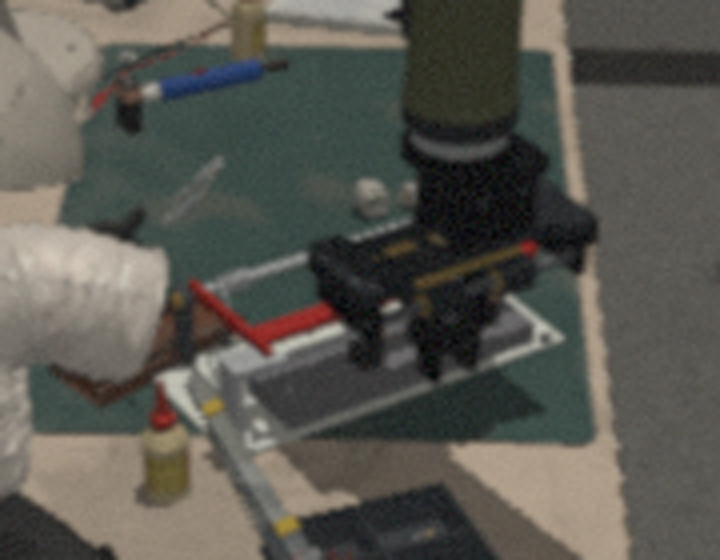

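The bar is nearly level, but the ball sits about 5 mm high in the fingers (ball top about 82 mm, should be 78), so I'll press further.

```bash
python3 -m inch '[[0,0,-2,0,0,0],[0,0,-4,0,0,0],[0,0,-5,0,0,0],[0,0,-5,0,0,0],[0,0,-5,0,0,0]]' - 50;  python3 look.py w14
python3 - <<'E'
from meas import *
d=np.load("last.npz");P=d["P"]*1000
for v in (302,305,338,340,342,345,352,358,364):
    q=P[v,319]; print(v,cr(q[:2]),q[2].round(1))
E
```

```text
time: 47.75
position: [0.4033, -0.273, 0.0556]
tool_rot: [-1.486, -2.762, -0.004]
ft_force: [-4.3, 3.2, 6.4]
grip_width: 0.238
grip_force: 48.7
47.8 [ 403. -273.   56.] [-0.45  0.27  1.1   2.07 -0.3   0.97  1.4 ]
302 [-95.1   3.9] 72.0
305 [-94.3   3.9] 73.2
338 [-81.9   4. ] 79.3
340 [-80.8   4. ] 79.1
342 [-78.8   4. ] 77.5
345 [-76.4   4. ] 76.2
352 [-68.9   4.1] 70.3
358 [-65.6   4.1] 70.1
364 [-62.3   4.1] 70.1
```

```bash
python3 -m inch '[[0,0,-1,0,0,0],[0,0,-2,0,0,0],[0,0,-3,0,0,0],[0,0,-3,0,0,0],[0,0,-3,0,0,0]]' - 50;  python3 look.py w15
python3 - <<'E'
from meas import *
d=np.load("last.npz");P=d["P"]*1000
for v in (302,305,338,340,342,345,352,358,364):
    q=P[v,319]; print(v,cr(q[:2]),q[2].round(1))
E
```

```text
time: 48.42
position: [0.4037, -0.273, 0.0534]
tool_rot: [-1.486, -2.762, -0.006]
ft_force: [-4.5, 4.8, 16.1]
grip_width: 0.241
grip_force: 48.2
48.4 [ 404. -273.   53.] [-0.44  0.28  1.1   2.07 -0.31  0.97  1.4 ]
302 [nan nan] nan
305 [-94.9   4.2] 72.5
338 [-81.3   4.3] 76.5
340 [-81.5   4.3] 78.3
342 [-79.5   4.3] 76.6
345 [-76.9   4.3] 74.9
352 [-68.8   4.4] 68.1
358 [-66.6   4.4] 69.6
364 [-63.7   4.4] 69.9
```

The force has risen to 16 N, so the bar is on its stop. Now I'll slide the bolt.

```bash
python3 -m inch '[[2.5,1.6,0,0,0,0],[5,3.3,0,0,0,0],[7.5,4.9,0,0,0,0],[10,6.6,0,0,0,0],[12.5,8.2,0,0,0,0],[15,9.8,0,0,0,0],[17.5,11.5,0,0,0,0],[19.5,12.8,0,0,0,0],[20.5,13.4,0,0,0,0],[20.5,13.4,0,0,0,0],[20.5,13.4,0,0,0,0]]'
python3 - <<'E'
from meas import *
from bench import ctrl
s=ctrl.get_state();f=s["ft_force"];print(cr(s["position"][:2]*1000),"fx,fy",f[:2]@ux,f[:2]@uy)
E
```

```text
time: 49.85
position: [0.4197, -0.2627, 0.0523]
tool_rot: [-1.488, -2.757, 0.004]
ft_force: [-12.1, -3.4, 10.2]
grip_width: 0.233
grip_force: 49.7
[-87.4  23.3] fx,fy -3.777205792572596 -12.041929214877449
```

```bash
python3 look.py w16
python3 - <<'E'
from meas import *
d=np.load("last.npz");P=d["P"]*1000
q=P[285:350,270:370].reshape(-1,3); x=(q[:,:2]-O)@ux; y=(q[:,:2]-O)@uy
dark=d["im"][285:350,270:370].reshape(-1,3).max(1)<60
for lo in range(-98,-60,4):
    b=(x>=lo)&(x<lo+4)&(q[:,2]>55)&(q[:,2]<95); print(lo,b.sum(),y[b].min().round(1) if b.sum() else 0,y[b].max().round(1) if b.sum() else 0, q[b,2].max().round(1) if b.sum() else 0)
E
python3 -m inch '[[1,0.7,0,0,0,0],[2,1.3,0,0,0,0],[3,2,0,0,0,0],[3,2,0,0,0,0],[3,2,0,0,0,0]]'
python3 - <<'E'
from meas import *
from bench import ctrl
s=ctrl.get_state();f=s["ft_force"];print(cr(s["position"][:2]*1000),"fx,fy",f[:2]@ux,f[:2]@uy)
E
```

```text
49.9 [ 420. -263.   52.] [-0.45  0.31  1.08  2.05 -0.32  0.97  1.38]
-98 893 2.8 44.7 78.2
-94 114 8.2 38.4 95.0
-90 265 8.2 38.4 94.6
-86 222 8.2 38.4 89.6
-82 235 13.0 33.5 84.7
-78 58 15.1 29.2 76.6
-74 24 19.3 25.7 71.0
-70 0 0 0 0
-66 0 0 0 0
-62 0 0 0 0
time: 50.52
position: [0.4199, -0.2626, 0.0519]
tool_rot: [-1.489, -2.753, 0.01]
ft_force: [-16.0, -6.2, 10.9]
grip_width: 0.233
grip_force: 50.2
[-87.3  23.5] fx,fy -3.54619011939414 -16.779287879800886
```

The bolt is against a hard stop: extra command adds only force (17 N). I'll relax the push, open the fingers and check.

```bash
python3 -m inch '[[-3,-2,0,0,0,0],[-6,-4,0,0,0,0],[-6,-4,0,0,0,0]]' && python3 -m inch '[[0,0,0,0,0,0],[0,0,0,0,0,0],[0,0,0,0,0,0],[0,0,0,0,0,0],[0,0,10,0,0,0],[0,0,40,0,0,0],[0,0,90,0,0,0],[0,0,150,0,0,0],[0,0,150,0,0,0],[0,0,150,0,0,0]]' 45 ; python3 look.py w17
python3 - <<'E'
from meas import *
d=np.load("last.npz");P=d["P"]*1000
comps(d["P"],.055,.09,(150,480,150,300)); 
m=(P[...,2]>55)&(P[...,2]<95)&(d["im"].max(-1)<70); m[300:]=0; m[:,:280]=0;m[:,370:]=0
q=P[m]; x=(q[:,:2]-O)@ux; y=(q[:,:2]-O)@uy; print("knob",x.min(),x.max(),y.min(),y.max(),q[:,2].max(),m.sum())
E
```

```text
time: 50.9
position: [0.4193, -0.263, 0.0525]
tool_rot: [-1.487, -2.761, -0.0]
ft_force: [-5.3, 0.8, 6.8]
grip_width: 0.234
grip_force: 50.2
time: 52.15
position: [0.4224, -0.2636, 0.2028]
tool_rot: [1.489, 2.766, 0.002]
ft_force: [-0.3, 0.3, -0.7]
grip_width: 0.516
grip_force: 0.0
52.1 [ 422. -264.  203.] [-0.68 -0.03  1.19  1.9   0.03  1.25  1.08]
[322. 268.] 2202 z 74.7 c [ 447.9 -288.6] wh [68.1 79.9] ang 88.4 cradle [-50.3  32.7]
[434. 272.] 989 z 76.4 c [ 520.8 -240.5] wh [77.7 13.5] ang 41.3 cradle [-50.6 120.1]
[241. 282.] 480 z 76.8 c [ 389.5 -343.1] wh [17.5 34.4] ang 12.4 cradle [-36.6 -46. ]
[292. 298.] 93 z 72.8 c [ 435.5 -327.9] wh [27.9  1.7] ang 34.5 cradle [-24.2   0.9]
knob -96.72803278265499 -19.26551428168565 10.789794321424942 51.86029873459499 84.83608288413875 891
```

View pics/w17.png

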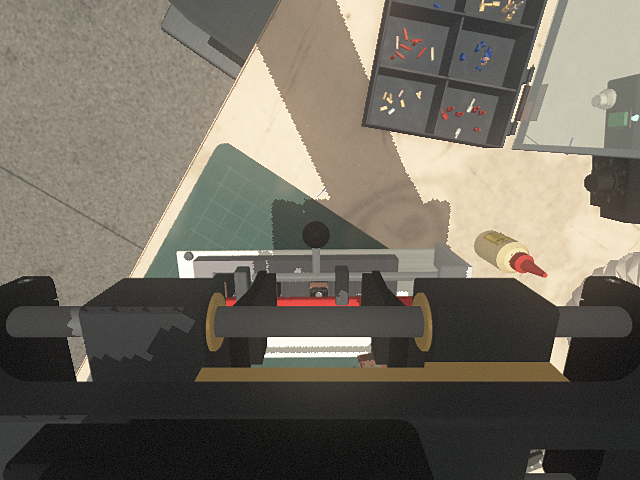

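The bar stays down with the knob at (316,234). I'll back off and measure the knob and bolt accurately.

```bash
python3 -m inch '[[0,15,50,0,0,0],[0,40,100,0,0,0],[0,60,140,0,0,0],[0,60,140,0,0,0],[0,60,140,0,0,0]]' 45; python3 look.py w18
python3 - <<'E'
from meas import *
d=np.load("last.npz");P=d["P"]*1000
z=P[...,2]; X=(P[...,:2]-O)@ux; Y=(P[...,:2]-O)@uy
m=(z>58)&(z<95)&(X<-70)&(X>-105)&(abs(Y)<60); print("knob",X[m].mean(),Y[m].mean(),Y[m].min(),Y[m].max(),z[m].max(),m.sum())
# hinge/deck yaw check: deck front edge points & red bar
im=d["im"].astype(int)
r=(im[...,0]>110)&(im[...,1]<70)&(z>55)&(z<95); 
q=P[r][:,:2].astype(np.float32); print("red",cv2.minAreaRect(q),z[r].mean(), len(q))
for lo in range(-60,60,20):
    b=r&(X>lo)&(X<lo+20); print(lo,b.sum(),z[b].mean() if b.sum() else 0)
cv2.imwrite("pics/w18c.png",cv2.resize(d["im"][180:330,160:480,::-1],None,fx=2.5,fy=2.5,interpolation=cv2.INTER_CUBIC))
E
```

```text
time: 52.82
position: [0.4217, -0.2042, 0.341]
tool_rot: [-1.489, -2.763, 0.004]
ft_force: [-0.6, -0.1, 0.2]
grip_width: 0.517
grip_force: 0.0
52.8 [ 422. -204.  341.] [-0.7  -0.24  0.93  1.73  0.2   1.56  0.79]
knob -86.05240183796627 22.941806025157984 10.795534637637402 34.27576123091353 84.97675455446985 267
red ((524.6757202148438, -316.74139404296875), (295.077392578125, 121.34956359863281), 41.601436614990234) 74.82416257274402 153
-60 34 80.27364607254133
-40 45 73.18218468725128
-20 40 75.14147367956816
0 0 0
20 0 0
40 8 73.32136533191502
```

View pics/w18c.png

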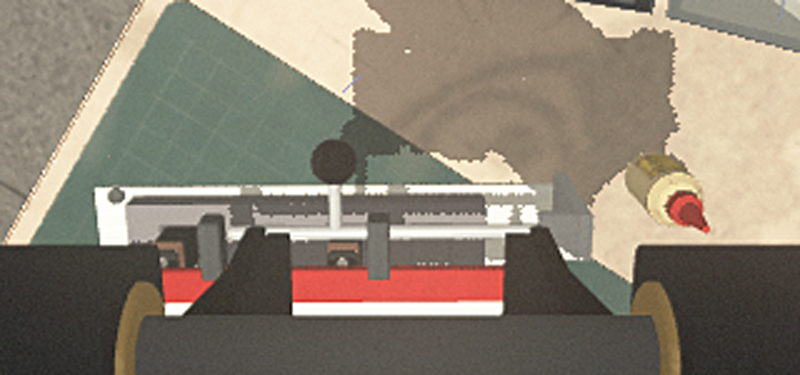

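Run:
```python
from meas import *
d=np.load("last.npz");P=d["P"]*1000;im=d["im"]
z=P[...,2]; X=(P[...,:2]-O)@ux; Y=(P[...,:2]-O)@uy
for v in (243,262,268,273,277,280,284):
    print(v,[(u,int(Y[v,u].round()),int(z[v,u].round()),int(im[v,u].mean())) for u in list(range(238,254,2))+list(range(290,300,2))+list(range(304,320,2)) if z[v,u]==z[v,u]])
m=(z>58)&(z<95)&(X<-70)&(X>-105)&(abs(Y)<60); print(np.percentile(z[m],[50,80,90,95,98]))
```

```text
243 [(238, -68, 2, 118), (240, -64, 4, 122), (242, -62, 2, 114), (244, -58, 3, 117), (246, -55, 4, 114), (248, -53, 1, 120), (250, -49, 4, 118), (290, 20, 82, 71), (292, 22, 83, 66), (294, 25, 82, 71), (296, 27, 81, 71), (298, 30, 82, 66), (304, 34, 4, 81), (306, 37, 2, 118), (308, 40, 4, 121), (310, 43, 3, 124), (312, 46, 4, 118), (314, 49, 3, 118), (316, 52, 4, 130), (318, 55, 3, 123)]
262 [(238, -64, 22, 175), (240, -61, 24, 181), (242, -58, 24, 182), (244, -55, 25, 180), (246, -52, 26, 173), (248, -49, 25, 176), (250, -46, 24, 181), (252, -43, 25, 112), (290, 14, 25, 96), (292, 21, 75, 229), (294, 24, 75, 224), (296, 26, 72, 137), (298, 26, 26, 107), (304, 34, 24, 105), (306, 37, 25, 106), (308, 40, 25, 104), (310, 43, 25, 102), (312, 46, 25, 110), (314, 49, 26, 104), (316, 52, 26, 108), (318, 55, 26, 105)]
268 [(238, -64, 25, 179), (240, -48, 78, 83), (242, -46, 75, 76), (244, -43, 77, 75), (246, -40, 77, 80), (248, -38, 72, 70), (250, -46, 25, 182), (252, -43, 25, 109), (290, 13, 24, 174), (292, 21, 74, 221), (294, 23, 74, 220), (296, 26, 73, 161), (298, 25, 25, 177), (304, 34,
[... 1217 characters left out ...]
94, 22, 58, 78), (296, 25, 58, 75), (298, 27, 59, 76), (304, 34, 21, 76), (306, 37, 11, 104), (308, 42, 80, 120), (310, 45, 80, 115), (312, 48, 78, 116), (314, 50, 79, 120), (316, 52, 22, 100), (318, 55, 25, 105)]
284 [(238, -67, 20, 57), (240, -49, 79, 121), (242, -46, 79, 112), (244, -44, 79, 111), (246, -41, 80, 113), (248, -38, 79, 84), (250, -38, 68, 67), (252, 26, 347, 63), (290, 13, 25, 98), (292, 19, 59, 67), (294, 22, 59, 71), (296, 25, 61, 163), (298, 28, 62, 139), (304, 34, 22, 81), (306, 37, 12, 104), (308, 42, 79, 117), (310, 45, 77, 113), (312, 48, 79, 111), (314, 50, 79, 115), (316, 52, 26, 106), (318, 55, 25, 107)]
[79.9388172  82.37619233 83.05049299 83.65156237 84.22530241]
```

Run:
```python
import cv2,numpy as np
im=cv2.imread("pics/w12.png").mean(-1)
for v in (232,240,243): print(v,[(u,int(im[v,u])) for u in list(range(246,276,2))+list(range(356,384,2))])
for v in (236,240,243): print("stem",v,im[v,304:330].astype(int).tolist())
k=(im[246:282,295:340]<75); print("knob cols",np.where(k.sum(0)>3)[0][[0,-1]]+295)
```

```text
232 [(246, 136), (248, 133), (250, 142), (252, 81), (254, 81), (256, 78), (258, 84), (260, 84), (262, 85), (264, 84), (266, 78), (268, 79), (270, 80), (272, 94), (274, 94), (356, 76), (358, 69), (360, 61), (362, 64), (364, 67), (366, 74), (368, 71), (370, 70), (372, 70), (374, 69), (376, 68), (378, 80), (380, 75), (382, 72)]
240 [(246, 139), (248, 137), (250, 146), (252, 77), (254, 76), (256, 80), (258, 82), (260, 78), (262, 82), (264, 74), (266, 100), (268, 136), (270, 136), (272, 134), (274, 140), (356, 131), (358, 133), (360, 138), (362, 85), (364, 71), (366, 67), (368, 68), (370, 66), (372, 70), (374, 72), (376, 65), (378, 133), (380, 127), (382, 129)]
243 [(246, 107), (248, 111), (250, 119), (252, 71), (254, 80), (256, 75), (258, 74), (260, 71), (262, 77), (264, 77), (266, 65), (268, 90), (270, 111), (272, 112), (274, 112), (356, 72), (358, 69), (360, 66), (362, 63), (364, 70), (366, 66), (368, 68), (370, 66), (372, 69), (374, 70), (376, 68), (378, 65), (380, 69), (382, 70)]
stem 236 [137, 140, 141, 135, 138, 135, 138, 135, 142, 133, 127, 129, 127, 123, 127, 136, 139, 139, 139, 138, 138, 139, 139, 140, 141, 139]
stem 240 [136, 137, 136, 132, 137, 136, 134, 137, 129, 123, 127, 130, 123, 125, 122, 121, 120, 134, 136, 132, 139, 135, 133, 137, 139, 136]
stem 243 [74, 67, 75, 76, 79, 73, 76, 75, 127, 125, 128, 132, 122, 127, 123, 125, 109, 84, 75, 76, 78, 76, 74, 76, 69, 77]
knob cols [298 339]
```

Travel reads 19–21 mm against the 22 mm required, so it isn't certain. I'll nudge the knob towards +y with closed fingers to be sure it's home.

```bash
python3 -m inch '[[-20,-45,-10,0,0,0],[-37,-83,-40,0,0,0],[-37,-83,-100,0,0,0],[-37,-83,-160,0,0,0],[-37,-83,-215,0,0,0],[-37,-83,-255,0,0,0],[-37,-83,-279,0,0,0],[-37,-83,-279,0,0,0],[-37,-83,-279,0,0,0]]' 0 10 && python3 -m inch '[[4,2.6,0,0,0,0],[8,5.2,0,0,0,0],[10,6.6,0,0,0,0],[12,7.9,0,0,0,0],[12,7.9,0,0,0,0]]'
python3 - <<'E'
from meas import *
from bench import ctrl
s=ctrl.get_state();f=s["ft_force"];print(cr(s["position"][:2]*1000),"fx,fy",f[:2]@ux,f[:2]@uy)
E
```

```text
time: 54.0
position: [0.3851, -0.2877, 0.0642]
tool_rot: [1.491, 2.765, -0.001]
ft_force: [0.7, 0.4, -0.1]
grip_width: 0.004
grip_force: 0.0
time: 54.62
position: [0.3976, -0.2789, 0.0638]
tool_rot: [1.489, 2.766, 0.0]
ft_force: [-0.4, 0.5, 0.1]
grip_width: 0.009
grip_force: 0.0
[-85.9  -4. ] fx,fy -0.6043809439980098 -0.095837711746634
```

```bash
for k in 1 2 3; do python3 -m inch '[[1.7,1.1,0,0,0,0],[3.4,2.2,0,0,0,0],[3.4,2.2,0,0,0,0],[3.4,2.2,0,0,0,0]]' >/dev/null
python3 - <<'E'
from meas import *
from bench import ctrl
s=ctrl.get_state();f=s["ft_force"];print(cr(s["position"][:2]*1000),"fx,fy",f[:2]@ux,f[:2]@uy,s["position"][2])
E
done
```

```text
[-85.9  -0.2] fx,fy 0.26106168811112423 -0.3530932228704282 0.06377662403877961
[-85.9   1.5] fx,fy -0.8354300192739323 -6.405377672003348 0.0635656504402309
[-86.    2.1] fx,fy -0.7547984875953517 -13.406726360136744 0.06330139922124352
```

The knob doesn't move under 13 N, against about 2 N to slide the bolt, so the bolt is hard home. I'll back off and run a final check.

```bash
python3 -m inch '[[-10,-6.6,0,0,0,0],[-17,-11,0,0,0,0],[-17,-11,60,0,0,0],[-17,-11,120,0,0,0],[-17,-11,180,0,0,0],[-10,40,200,0,0,0],[0,100,210,0,0,0],[15,160,210,0,0,0],[25,220,210,0,0,0],[35,280,210,0,0,0],[45,340,210,0,0,0],[45,340,210,0,0,0],[45,340,210,0,0,0],[45,340,210,0,0,0]]'
python3 - <<'E'
from h import *
im,P,p=cloud("top"); cv2.imwrite("pics/t9.png",cv2.resize(im[130:330,130:530,::-1],None,fx=2,fy=2,interpolation=cv2.INTER_CUBIC))
z=P[...,2]
from meas import *
comps(P,.055,.12,(385,530,185,325),8)
E
```

```text
time: 57.88
position: [0.4527, 0.0661, 0.274]
tool_rot: [1.493, 2.764, 0.001]
ft_force: [1.7, 0.2, 0.5]
grip_width: 0.004
grip_force: 0.0
[441. 189.] 90 z 78.6 c [ 633.7 -319.2] wh [37.3 21.7] ang 71.8 cradle [ 77.1 171.5]
[387. 206.] 43 z 71.4 c [ 595.4 -183.9] wh [15.5 13.8] ang 2.3 cradle [-57.1 213.5]
[459. 223.] 198 z 65.2 c [ 544.5 -364.3] wh [130.8  20.7] ang 31.2 cradle [66.  72.1]
[442. 262.] 1268 z 73.8 c [ 449.9 -313. ] wh [278.9  53.6] ang 35.0 cradle [-28.7  21.1]
[482. 255.] 35 z 63.6 c [ 471.8 -418.8] wh [27.6  9.4] ang 28.3 cradle [ 71.7 -18.5]
[499. 280.] 160 z 66.3 c [ 418.4 -456.5] wh [91.4 21.4] ang 28.5 cradle [ 74.1 -83.9]
[422. 274.] 80 z 77.5 c [ 421.  -265.4] wh [20.  24.2] ang 3.5 cradle [-84.4  22.9]
```

View pics/t9.png

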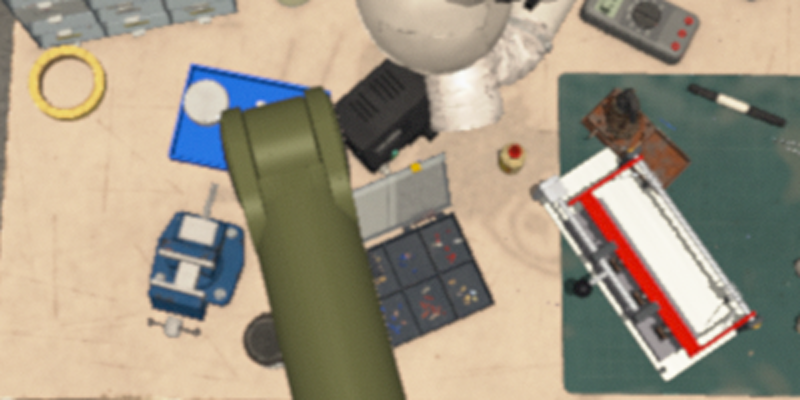

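The bar is down and latched (knob at crop (580,287)), and the tin is in the tray at (207,100). The arm hides the carton, so I'll check it from the side camera and then hand in.

Run:
```python
from h import *
im,P,p=cloud("side"); q=P.reshape(-1,3)*1000
m=(abs(q[:,0]-640)<75)&(q[:,1]>40)&(q[:,1]<165)&(q[:,2]>25)&(q[:,2]<40); print("carton",m.sum(),q[m].mean(0), cv2.minAreaRect(q[m][:,:2].astype(np.float32)))
m=(abs(q[:,0]-351)<45)&(abs(q[:,1]-118)<45)&(q[:,2]>85)&(q[:,2]<110); print("jar",m.sum(),q[m].mean(0))
```

```text
carton 696 [630.50000124 114.68913717  29.82869268] ((642.348388671875, 102.85951232910156), (131.25082397460938, 94.091064453125), 80.93378448486328)
jar 528 [349.95429839 125.78086898  97.75108224]
```

```bash
python3 -c "
from bench import ctrl
print(ctrl.close_job())"
```

```text
the job is handed in; nothing more can be done
None
```

The job is handed in: the tin and carton are in the blue tray, the three batteries found stand in cradle slots, the red bar is down and held by its bolt (it stayed down when let go), and the jar and flux bottle were left alone.

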